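Lay out one phone-grip kit on the packing board

TASK

Lay out one phone-grip kit on the plywood packing board: set the foot hub-up in the middle of the round dish with the collar over its hub, resting flat on the foot, and the knob upright in the middle of the square tray. Lay the handle on the board midway between dish and tray, pointing straight at the rail, and stand the clamp, jaws up, behind it, halfway between the handle's end and the rail, in line with the handle and parallel to the rail. Leave the tape roll where it is.

Things in the scene. Friction and masses are not known exactly. Their poses are not given: they have to be found in the camera images.
- board: Fixed plywood board, 210 (x) x 350 (y) x 6 mm, origin at the centre of its underside. Its x points away from the robot (yaw within 0.2) to a wooden rail on the far edge, 16 mm above the board, near face at x = +92 mm. Dish and tray stand at (-30, +110) and (-30, -110) mm, either way round. Handle centre belongs at (-30, 0), clamp centre at (+56, 0) mm.
- dish: Fixed low round white plastic dish on the board: outer diameter 100 at the rim, inside about 90, rim 10 mm high, floor 4 mm thick. Origin at the centre of its underside (on the board's top), z up.
- tray: Fixed low square white plastic tray on the board, outside 108 x 108 x 14 mm high, walls 4 mm, floor 4 mm thick, sides parallel to the board's. Origin at the centre of its underside, z up.
- foot: Loose dark steel foot, about 0.12 kg: round disc 60 mm in diameter and 10 mm thick with an upright central hub 20 mm in diameter reaching 34 mm above the underside. It starts hub up on the table. Origin at the centre of its underside, z up along the hub. The hub can be gripped from above.
- collar: Loose aluminium ring lying flat, outer diameter 50, bore 32, 12 mm high, about 40 g. Origin at the centre of its underside, z along its axis. It goes around the foot's hub, 6 mm clearance all round, and rests on the disc.
- knob: Loose grey plastic thumb knob, an upright round piece 36 mm in diameter, 24 mm high, with a small brass dot on top; about 30 g. Origin at the centre of its underside, z up.
- handle: Loose black ribbed rubber handle bar lying flat, 100 mm long (its x) with a grey cap at each end, 30 wide (its y; 31 over the ribs), 28 high, about 90 g. Origin at the centre of its underside, z up. Either end may point to the rail.
- clamp: Loose black plastic phone clamp, base down, jaws up, about 60 g: base 22 (x) x 70 (y) x 12 mm, middle block 22 x 30 reaching 28 mm up, and at y = +-31.5 mm a jaw 7 mm thick reaching 42 mm up. Origin at the centre of its underside, z up. Grip the middle block across its 22 mm (closing along its x). Either way round will do.
- tape: Loose cardboard-brown tape roll lying flat among the parts, outer diameter 76, bore 52, 24 mm high: a bystander, larger than the collar. Origin at the centre of its underside.
There are look-alikes about, which are no part of the job. There is more than one size of the foot; the one meant has the size given above.

How it is judged (in metres and radians):
At the end, for the whole second after the job is handed in: Each upright/flat, released, at rest: foot within 13 mm of dish centre; collar on its disc within 10 mm; knob within 15 mm of tray centre; handle on board within 15 mm of midway, 0.2 rad of square to rail; clamp within 12 mm of halfway to rail, 15 mm of mid-line, 0.2 rad of parallel to rail (horizontal distance between foot and dish below 0.013 m and z of foot in the frame of dish between 0.001 and 0.008 m and angle between foot's own z axis and vertical below 0.08 rad and horizontal distance between collar and foot below 0.01 m and z of collar in the frame of foot between 0.007 and 0.014 m and angle between each of collar, knob, handle, clamp's own z axis and vertical below 0.1 rad and horizontal distance between knob and tray below 0.015 m and z of knob in the frame of tray between 0.001 and 0.008 m and x of handle in the frame of board between -0.045 and -0.015 m and y of handle in the frame of board between -0.015 and 0.015 m and z of handle in the frame of board between 0.003 and 0.01 m and angle between the x axis of handle and the x axis of board, either way round below 0.2 rad and x of clamp in the frame of board between 0.044 and 0.068 m and y of clamp in the frame of board between -0.015 and 0.015 m and z of clamp in the frame of board between 0.003 and 0.01 m and angle between the y axis of clamp and the y axis of board, either way round below 0.2 rad and linear speed of each of foot, collar, knob, handle, clamp below 0.02 m/s and angular speed of each of foot, collar, knob, handle, clamp below 0.2 rad/s); the robot touches nothing.
It fails at once if the tape roll is pushed more than 25 mm from where it lay or tipped (distance of tape from where it was at the start of the episode above 0.025 m or angle between tape's own z axis and vertical above 0.3 rad).
It also fails if it takes over 125 s, if anything falls off the work surface, if the arm or the gripper's body presses on something with over 40 N, if the wrist force passes 120 N, or if a joint passes its speed limit or range.

ROBOT

A 6-joint arm with a two-finger parallel gripper is mounted at the origin on the work surface. World frame = base frame: x ahead of the robot, y to its left, z up, the work surface at z = 0. Lengths are in mm, angles in degrees, forces in N, time in s.
With the tool pointing down it reaches from about 250 to 800 mm from the base axis. Payload 8.5 kg.
Tool frame: the origin (TCP) lies on the front face of the gripper's body, between the roots of the fingers; the fingertips stand 73 mm ahead of it and the grasp point (between the pads) lies 54 mm ahead of it; z points along the fingers, y is the line along which they close (so a half turn about z gives the same grasp; the last joint's range is limited). The gripper opens to 85 mm and grips with 20 to 120 N. Pads are 22 mm wide; open, the fingers measure 114 mm over their backs; the gripper's body (76 mm by 85 mm) begins 54 mm behind the grasp point. The pads swing forward as they close: fully open they stand 13 mm farther back than shut.
Start: joints at [73.854, 13.648, -0.773, 75.585, 0, 90], TCP at [145.983, 504.258, 303.876] pointing down, gripper open.
Joint ranges: [-152.45, 152.45], [-59.26, 108.67], [-65.41, 83.53], [-104.44, 129.93], [-82.83, 76.93], [-180, 180]. Speed limits (degrees/s): [127.2, 127.2, 159.86, 180, 180, 180].

INTERFACE

Orientations are given as a 3x3 rotation matrix whose columns are the frame's x, y, z axes.
In Python, from cell import bot, cams gives the robot as it stands.
- The arm moves only by the tool send_rows, never from a script. Its argument "targets" is a list of rows, each a list of 5 numbers: the opening, from 0 (shut) to 1 (fully open), then the shift along the tool's x, y, z in m, then the turn about the tool's z in rad. A call has 1 to 5 rows; each row shifts and turns the commanded pose from where the row before left it, along the tool's axes as they then stand; what a row does not reach is not made up. A row lasts 1/12 s, in which the tool goes at most 41.7 mm and 7.16 degrees, less where a joint would pass 70% of its speed; a pose out of reach is approached as far as the arm can. A call is refused whole if a number of a shift passes 0.0417 or a number of a turn 0.125, either way. A call with a gripper value outside its range is refused whole. The fingers move at their own pace and stop on an object; the grip force is fixed at half the most. Time passes only in rows, so rows that do not move let the fingers close. It gives the time, the measured TCP pose, the force, the opening and the grip force at its end, in the units of the state.
- bot.read_state(): the state, without advancing time (a new reading comes with each control period).
- cams.read_camera(name): name is "scene" or "side" or "wrist"; returns the picture (400x640x3 uint8, red, green, blue); there is no depth.
- cams.calibration(name): a dict with "K" (3x3 intrinsics, pixels), "distortion" ([k1, k2, p1, p2, k3] as OpenCV has them; the pictures are not rectified), "rvec" (rotation vector, rad) and "tvec" (3), from world to camera coordinates, as OpenCV has them. Camera axes: x right, y down, z forward; pixel columns grow to the right and rows downward; lengths in mm; the calibration is good to about 2 mm. A picture is of the moment at which its call begins: read the wrist's pose just before it. calibration takes no time and is no camera call; for the wrist camera it gives the pose at the moment of the call.
- bot.hand_in(): hands the job in; it is judged then, once.
The state is a dict: "time": time; "joint_pos": joint angles; "dq": joint speeds; "tau": joint torques, N m; "tool_pos": TCP position; "eef_rot": TCP orientation; "force": force on the tool from outside, world axes, zero at the start; "wrist_torque": the same for the moment, N m; "grip_width": finger opening in mm; "grip_force": force on a finger pad.
Only numpy, scipy, OpenCV 4.12 (cv2) and the standard library are available. Lean on these libraries where they do the work, as an engineer would, in place of code of your own. Each camera call takes 0.05 s, during which the arm holds its last target. There are 200 camera calls.

## Working session

There is one attempt and no reset: what is moved stays moved. The work goes in short steps, Python scripts to look and compute and a tool call to move; the robot and the scene stay as the last step left them, time stands still between calls to the robot, and variables do not carry over. Pictures are saved under pics/ and viewed, at most 14 in all, crops included, and the job is handed in when it is done.

Besides the shell and the picture viewer there is one more tool, called in YAML: its name, and indented under it one key for each argument. send_rows: Moves the arm, as the interface text tells. Its arguments: {"type":"object","properties":{"targets":{"type":"array","items":{"type":"array","items":{"type":"number"}}}},"required":["targets"]}

```bash
ls; mkdir -p pics; python3 - <<'E'
from cell import bot,cams
import cv2,numpy as np
s=bot.read_state();print(s['time'],s['tool_pos'],s['eef_rot'])
for n in ['scene','side','wrist']:
    im=cams.read_camera(n);cv2.imwrite(f'pics/{n}0.png',im[:,:,::-1])
    c=cams.calibration(n);print(n,c)
E
```

```text
pics
0.0 [145.88476347 504.00705271 303.2782199 ] [[-9.60567024e-01  2.78048226e-01 -4.18952291e-04]
 [ 2.78048540e-01  9.60566065e-01 -1.35806461e-03]
 [ 2.48238988e-05 -1.42100115e-03 -9.99998990e-01]]
scene {'K': array([[514.78234892,   0.        , 319.61988352],
       [  0.        , 514.78234892, 199.07245569],
       [  0.        ,   0.        ,   1.        ]]), 'distortion': array([0.05107162, 0.        , 0.        , 0.        , 0.        ]), 'rvec': array([ 0.93540817,  2.41701737, -1.18093109]), 'tvec': array([ 380.65856282, -195.50900194, 1440.40286714])}
side {'K': array([[466.91469498,   0.        , 316.65767714],
       [  0.        , 466.91469498, 196.89573208],
       [  0.        ,   0.        ,   1.        ]]), 'distortion': array([0.00989461, 0.        , 0.        , 0.        , 0.        ]), 'rvec': array([ 1.99299001, -0.74810191,  0.41273736]), 'tvec': array([-396.07620418,  216.64543976,  834.94125489])}
wrist {'K': array([[277.95698793,   0.        , 314.46555705],
       [  0.        , 277.95698793, 196.94249308],
       [  0.        ,   0.        ,   1.        ]]), 'distortion': array([0.01004423, 0.        , 0.        , 0.        , 0.        ]), 'rvec': array([-2.29114644, -1.72253108, -0.28290296]), 'tvec': array([-525.54333383,  -42.00664124,  379.66819993])}
```

View pics/scene0.png

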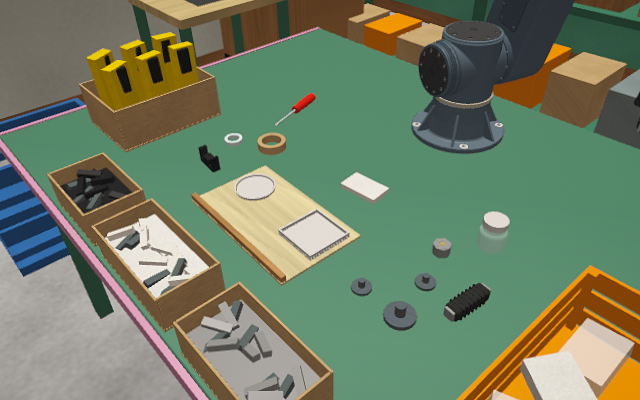

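View pics/side0.png

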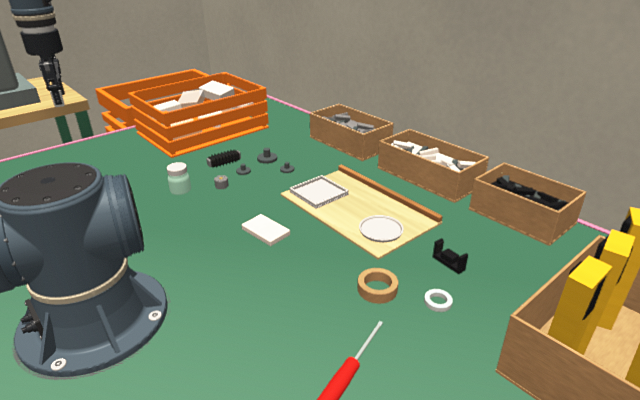

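Scene view: three feet at (361,286), (425,281) and (400,314). The others are the knob (442,247), handle (468,302), collar (233,138), tape (272,143), clamp (209,158), dish (255,187) and tray (315,235). I'll measure the sizes to tell the feet apart.

```bash
cat > h.py <<'E'
from cell import bot,cams
import cv2,numpy as np
def cal(n):
    c=cams.calibration(n);R=cv2.Rodrigues(c['rvec'])[0];return c['K'],c['distortion'],R,np.array(c['tvec']).ravel()
def w(C,pts,z):
    K,D,R,t=C
    u=cv2.undistortPoints(np.array(pts,float).reshape(-1,1,2),K,D).reshape(-1,2)
    d=np.c_[u,np.ones(len(u))]@R; o=-R.T@t
    return (o+d*((z-o[2])/d[:,2])[:,None])[:,:2]
def proj(C,p):
    K,D,R,t=C
    return cv2.projectPoints(np.array(p,float).reshape(-1,3),R,t,K,D)[0].reshape(-1,2)
E
python3 - <<'E'
from h import *
C=cal('scene');im=cv2.imread('pics/scene0.png')
S={'footA':[361,289,12],'footB':[425,283,12],'footC':[400,317,14],'knob':[442,247,12],'collar':[233,138,6],'tape':[272,143,12],'clamp':[209,160,20],'handle':[468,302,14],'dish':[255,187,10],'tray':[315,235,10],'jar':[495,225,30],'box':[365,186,10]}
for k,v in S.items(): print(k,w(C,[v[:2]],v[2]).round(0),end=' ')
# feet: disc widths along image row 
hs=cv2.cvtColor(im,cv2.COLOR_BGR2HSV)
for k in ['footA','footB','footC','knob','handle','clamp','collar','tape']:
    u,v,z=S[k];r=26
    sub=hs[v-r:v+r,u-r:u+r]
    m=((sub[...,1]<90)|((sub[...,0]<35)&(sub[...,1]>60))).astype(np.uint8)*255
    n,l,st,ce=cv2.connectedComponentsWithStats(m)
    j=1+np.argmin(np.linalg.norm(ce[1:]-r,axis=1)/np.sqrt(st[1:,4]))
    x,y,ww,hh,a=st[j];x+=u-r;y+=v-r
    q=w(C,[[x,y+hh/2],[x+ww,y+hh/2]],10)
    print(k,x,y,ww,hh,a,'width mm',np.linalg.norm(q[1]-q[0]).round(1))
cv2.imwrite('pics/feet.png',cv2.resize(im[225:345,330:510],None,fx=4,fy=4,interpolation=cv2.INTER_CUBIC))
# board corners: plywood tan + rail
m=cv2.inRange(hs,(12,40,120),(32,160,255));n,l,st,ce=cv2.connectedComponentsWithStats(m)
j=l[205,300] or l[262,270];print(j,st[j]);c=cv2.findContours((l==j).astype(np.uint8),0,2)[0][0]
b=cv2.approxPolyDP(cv2.convexHull(c),4,True).reshape(-1,2);print(b.tolist(),w(C,b,6).round().tolist())
E
```

```text
footA [[622. 242.]] footB [[522. 314.]] footC [[619. 336.]] knob [[420. 275.]] collar [[ 486. -385.]] tape [[ 429. -283.]] clamp [[ 602. -318.]] handle [[503. 396.]] dish [[ 577. -157.]] tray [[584.  69.]] jar [[304. 318.]] box [[383.  20.]] footA 335 273 52 42 1679 width mm 96.9
footB 399 268 52 41 1359 width mm 96.9
footC 374 291 52 52 2394 width mm 92.1
knob 431 237 21 22 367 width mm 42.4
handle 442 278 52 50 1858 width mm 93.3
clamp 199 145 21 27 305 width mm 54.4
collar 223 133 20 14 222 width mm 54.5
tape 257 132 30 24 580 width mm 80.7
84 [ 191  166  169  118 6547]
[[191, 194], [266, 166], [359, 236], [280, 283]] [[701.0, -243.0], [501.0, -214.0], [515.0, 131.0], [721.0, 122.0]]
```

View pics/feet.png

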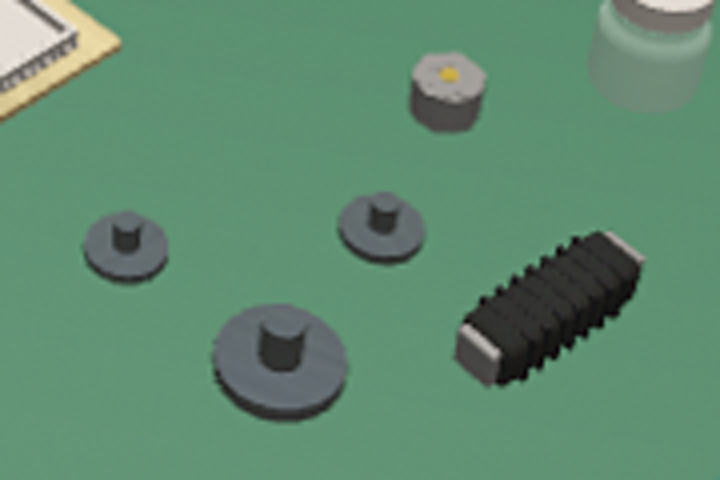

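View pics/wrist0.png

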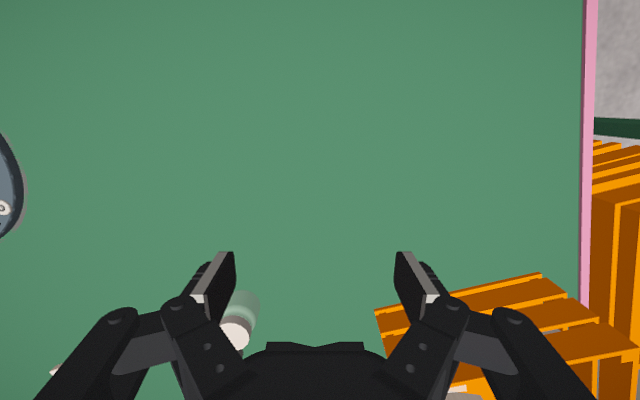

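The crop confirms that foot C at (400,314) is about 60 mm wide (33.5 px). A and B come out at about 38 mm, so C is the one meant. The wrist image shows the gripper at the bottom, with the camera looking ahead of it. Next I'll get the wrist camera's geometry and plan a vantage point.

```bash
cat >> h.py <<'E'
def st():
    s=bot.read_state();R=np.array(s['eef_rot']);p=np.array(s['tool_pos'])
    print('t',round(s['time'],2),'p',p.round(1),'yaw_y',np.degrees(np.arctan2(R[1,1],R[0,1])).round(2),'w',np.round(s['grip_width'],1),'F',np.round(s['force'],1),'j',np.round(s['joint_pos'],0));return p,R
def go(x,y,z):
    p,R=st();print('local shift to target (m):',(R.T@(np.array([x,y,z])-p)/1000).round(4))
E
python3 - <<'E'
from h import *
p,R=st();K,D,Rc,t=cal('wrist')
c=-Rc.T@t;print('cam in tool',R.T@(c-p),'axes in tool\n',R.T@Rc.T)
print('view at foot z10', w(cal('scene'),[[400,314.5]],10))
print(w(cal('wrist'),[[0,0],[640,0],[0,250],[640,250],[320,240]],0).round())
E
```

```text
t 0.15 p [145.9 504.1 303.4] yaw_y 73.86 w 85.1 F [0.  0.4 0. ] j [74. 14. -1. 76. -0. 90.]
cam in tool [ 82.1461431    1.00348674 -69.19756938] axes in tool
 [[ 1.75916959e-04 -9.47111037e-01 -3.20905988e-01]
 [ 9.99999946e-01  7.79273420e-05  3.18196319e-04]
 [-2.76359895e-04 -3.20906027e-01  9.47111000e-01]]
view at foot z10 [[611.89314422 330.47113934]]
[[-135.  217.]
 [  66.  909.]
 [ 138.   18.]
 [ 403.  935.]
 [ 256.  482.]]
```

send_rows:
  targets:
    - [1,0,0,0,-0.094]
    - [1,0,0,0,-0.094]
    - [1,0,0,0,-0.094]

```text
time: 0.4
tool_pos: [146.0, 504.1, 303.6]
eef_rot: [[-1.0, -0.005, -0.0], [-0.005, 1.0, -0.001], [0.0, -0.001, -1.0]]
force: [0.6, -0.2, 0.2]
grip_width: 85.3
grip_force: 0.0
```

send_rows:
  targets:
    - [1,-0.037,-0.017,0,0]
    - [1,-0.037,-0.017,0,0]
    - [1,-0.037,-0.017,0,0]
    - [1,-0.037,-0.017,0,0]
    - [1,-0.037,-0.017,0,0]

```text
time: 0.82
tool_pos: [332.4, 418.2, 303.8]
eef_rot: [[-1.0, -0.001, -0.0], [-0.001, 1.0, -0.0], [0.0, -0.0, -1.0]]
force: [0.6, 1.1, -0.7]
grip_width: 85.5
grip_force: 0.0
```

send_rows:
  targets:
    - [1,-0.037,-0.017,0,0]
    - [1,-0.037,-0.017,0,0]
    - [1,-0.037,-0.017,0,0]
    - [1,-0.037,-0.017,0,0]
    - [1,0,0,0,0]

```text
time: 1.23
tool_pos: [484.4, 348.3, 302.8]
eef_rot: [[-1.0, 0.005, 0.001], [0.005, 1.0, -0.001], [-0.001, -0.001, -1.0]]
force: [-1.3, -0.1, -1.2]
grip_width: 85.5
grip_force: 0.0
```

```bash
python3 - <<'E'
from h import *
st();C=cal('wrist');im=cams.read_camera('wrist')[:,:,::-1];cv2.imwrite('pics/w1.png',im)
np.savez('pics/w1.npz',K=C[0],D=C[1],R=C[2],t=C[3])
E
```

```text
t 1.23 p [484.4 348.3 302.8] yaw_y 89.72 w 85.5 F [-1.3 -0.1 -1.2] j [36. 21.  9. 78. -0. 36.]
```

View pics/w1.png

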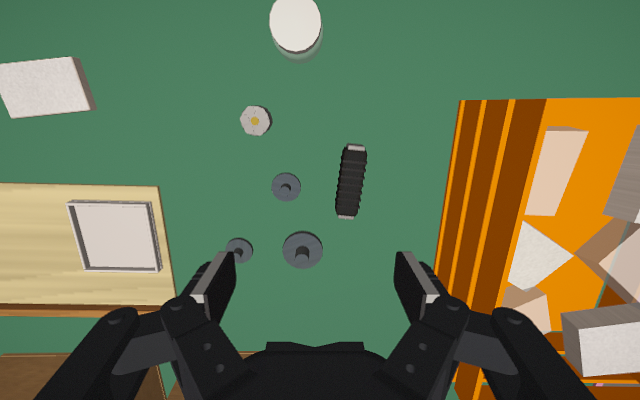

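Wrist view: large foot disc at (303,250), knob (255,121), handle (351,182), tray (115,236), and small feet at (286,187) and (238,250). Next I'll segment these for positions.

```bash
cat >> h.py <<'E'
def load(n):
    d=np.load(f'pics/{n}.npz');return cv2.imread(f'pics/{n}.png'),(d['K'],d['D'],d['R'],d['t'])
def blob(m,u,v):
    m=cv2.morphologyEx(m,cv2.MORPH_OPEN,np.ones((3,3),np.uint8))
    n,l,s,ce=cv2.connectedComponentsWithStats(m);ys,xs=np.nonzero(l);i=np.argmin((xs-u)**2+(ys-v)**2);j=l[ys[i],xs[i]]
    c=max(cv2.findContours((l==j).astype(np.uint8),0,1)[0],key=cv2.contourArea).reshape(-1,2).astype(np.float32)
    return c
E
python3 - <<'E'
from h import *
im,C=load('w1');hs=cv2.cvtColor(im,cv2.COLOR_BGR2HSV)
g=cv2.inRange(hs,(60,60,0),(90,255,255));ng=255-g
for n,u,v,z in [('footC',303,250,10),('footA',238,250,6),('footB',286,187,6),('knob',255,121,24),('handle',351,182,20)]:
    c=blob(ng,u,v);q=w(C,c,z).astype(np.float32)
    (cx,cy),(a,b),ang=cv2.minAreaRect(q);mc=cv2.minEnclosingCircle(q)
    print(n,'pix',c.min(0),c.max(0),'rect',round(cx),round(cy),round(a,1),round(b,1),round(ang,1),'circ',np.round(mc[0],1),round(2*mc[1],1))
# handle ends caps & tops
print('handle caps top',w(C,[[357,147],[346,216]],28).round(1))
print('hub top',w(C,[[302,247]],34).round(1))
print('dot',w(C,[[255,121]],24).round(1))
print('tray',w(C,[[68,202],[151,200],[161,270],[83,272]],20).round(1).tolist())
print('board edge',w(C,[[158,187],[172,290]],6).round(1).tolist(), 'near edge',w(C,[[5,184],[158,187]],6).round(1).tolist())
E
```

```text
footC pix [283. 231.] [322. 268.] rect 608 331 57.7 61.4 89.8 circ [608.  329.6] 62.4
footA pix [ 0. 97.] [639. 399.] rect 660 353 519.2 1153.3 0.4 circ [831.5 354.9] 1164.7
footB pix [272. 173.] [300. 201.] rect 513 310 38.5 40.4 86.9 circ [512.5 309.1] 40.9
knob pix [240. 105.] [271. 135.] rect 423 278 37.4 35.1 86.8 circ [423.4 278.4] 39.2
handle pix [335. 143.] [366. 219.] rect 503 395 32.7 103.1 85.1 circ [502.7 395.6] 104.2
handle caps top [[454.8 401.3]
 [546.6 390.7]]
hub top [[589.7 331.3]]
dot [[423.6 277.2]]
tray [[528.0, 19.2], [525.7, 129.8], [634.3, 123.5], [636.7, 9.7]]
board edge [[511.7, 134.2], [679.8, 125.1]] near edge [[506.7, -70.4], [511.7, 134.2]]
```

send_rows:
  targets:
    - [0.55,-0.031,-0.0043,0.02,0]
    - [0.55,-0.031,-0.0043,0.02,0]
    - [0.55,-0.031,-0.0043,0.02,0]
    - [0.55,-0.031,-0.0043,0.02,0]
    - [0.55,0,0,0.03,0]

```text
time: 1.7
tool_pos: [607.6, 334.1, 193.7]
eef_rot: [[-1.0, 0.002, 0.004], [0.002, 1.0, 0.001], [-0.004, 0.002, -1.0]]
force: [-0.8, -0.4, 0.2]
grip_width: 46.5
grip_force: 0.0
```

send_rows:
  targets:
    - [0.55,0,0,0.03,0]
    - [0.55,0,0,0.02,0]
    - [0.55,0,0,0,0]
    - [0.55,0,0,0,0]
    - [0.55,0,0,0,0]

```text
time: 2.12
tool_pos: [603.1, 335.0, 145.5]
eef_rot: [[-1.0, -0.001, 0.001], [-0.001, 1.0, 0.001], [-0.001, 0.001, -1.0]]
force: [-0.2, -0.0, 0.4]
grip_width: 46.9
grip_force: 0.0
```

```bash
python3 - <<'E'
from h import *
go(608.5,331,86);C=cal('wrist');im=cams.read_camera('wrist')[:,:,::-1];cv2.imwrite('pics/w2.png',im)
np.savez('pics/w2.npz',K=C[0],D=C[1],R=C[2],t=C[3])
print(proj(C,[[608.5,331,34],[608.5,331,10]]))
E
```

```text
t 2.12 p [603.1 335.  145.5] yaw_y 90.06 w 46.9 F [-0.2 -0.   0.4] j [29. 34.  8. 64.  0. 29.]
local shift to target (m): [-0.0054 -0.004   0.0595]
[[307.60102283 231.22218443]
 [308.27229296 218.01478447]]
```

View pics/w2.png

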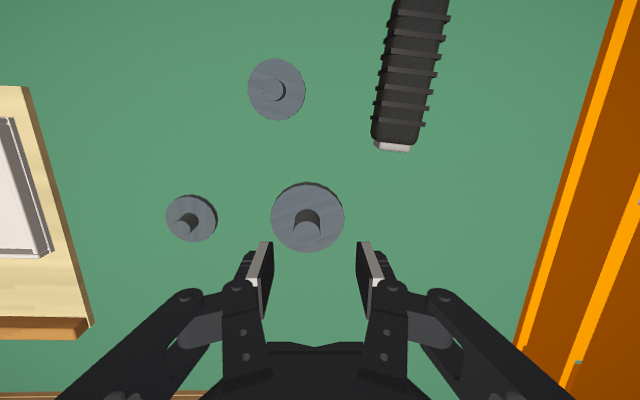

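The disc is at (308,217) and the hub top at (307,230), both matching my projection. Descending and gripping.

send_rows:
  targets:
    - [0.55,-0.0055,-0.004,0.02,0]
    - [0.55,0,0,0.03,0]
    - [0.55,0,0,0.01,0]
    - [0.55,0,0,0,0]
    - [0.55,0,0,0,0]

```text
time: 2.58
tool_pos: [608.6, 330.4, 84.9]
eef_rot: [[-1.0, -0.0, 0.0], [-0.0, 1.0, 0.0], [-0.0, 0.0, -1.0]]
force: [-0.2, 0.9, -0.3]
grip_width: 46.8
grip_force: 0.0
```

send_rows:
  targets:
    - [0,0,0,0,0]
    - [0,0,0,0,0]
    - [0,0,0,0,0]
    - [0,0,0,0,0]
    - [0,0,0,0,0]

```text
time: 3.0
tool_pos: [609.3, 330.6, 86.0]
eef_rot: [[-1.0, -0.0, 0.003], [-0.0, 1.0, 0.001], [-0.003, 0.001, -1.0]]
force: [-0.8, -1.0, 6.7]
grip_width: 17.6
grip_force: 58.4
```

send_rows:
  targets:
    - [0,0,0,0,0]
    - [0,0,0,-0.01,0]
    - [0,0,0,-0.03,0]
    - [0,0,0,-0.03,0]
    - [0,0,0,-0.03,0]

```text
time: 3.42
tool_pos: [608.2, 330.0, 185.9]
eef_rot: [[-1.0, -0.0, -0.0], [-0.0, 1.0, -0.0], [0.0, -0.0, -1.0]]
force: [0.8, 0.2, -1.8]
grip_width: 17.2
grip_force: 58.7
```

send_rows:
  targets:
    - [0,0.005,-0.0385,-0.011,0]
    - [0,0.005,-0.0385,-0.011,0]
    - [0,0.005,-0.0385,-0.011,0]
    - [0,0.005,-0.0385,-0.011,0]
    - [0,0.005,-0.0385,-0.011,0]

```text
time: 3.83
tool_pos: [582.9, 136.1, 240.6]
eef_rot: [[-1.0, -0.001, 0.001], [-0.001, 1.0, 0.0], [-0.001, 0.0, -1.0]]
force: [0.0, -0.7, -2.0]
grip_width: 16.9
grip_force: 58.9
```

send_rows:
  targets:
    - [0,0.005,-0.0385,-0.011,0]
    - [0,0.005,-0.0385,-0.011,0]
    - [0,0.005,-0.0385,-0.011,0]
    - [0,0.005,-0.0385,-0.011,0]
    - [0,0.005,-0.0385,-0.011,0]

```text
time: 4.25
tool_pos: [557.8, -56.6, 295.8]
eef_rot: [[-1.0, -0.0, 0.001], [-0.0, 1.0, -0.0], [-0.001, -0.0, -1.0]]
force: [1.1, -0.0, -1.8]
grip_width: 17.2
grip_force: 58.9
```

send_rows:
  targets:
    - [0,0,0,0,0]
    - [0,0,0,0,0]

```text
time: 4.42
tool_pos: [558.4, -57.0, 295.8]
eef_rot: [[-1.0, 0.004, 0.002], [0.004, 1.0, -0.0], [-0.002, -0.0, -1.0]]
force: [0.2, 0.3, -2.2]
grip_width: 17.0
grip_force: 59.1
```

```bash
cat >> h.py <<'E'
def snap(n):
    p,R=st();C=cal('wrist');im=np.ascontiguousarray(cams.read_camera('wrist')[:,:,::-1]);cv2.imwrite(f'pics/{n}.png',im)
    np.savez(f'pics/{n}.npz',K=C[0],D=C[1],R=C[2],t=C[3]);return p,R,C,im
E
python3 -c "
from h import *
snap('w3')"
```

```text
t 4.42 p [558.4 -57.  295.8] yaw_y 89.79 w 17.0 F [ 0.2  0.3 -2.2] j [-6. 17.  3. 76. -0. -6.]
```

View pics/w3.png

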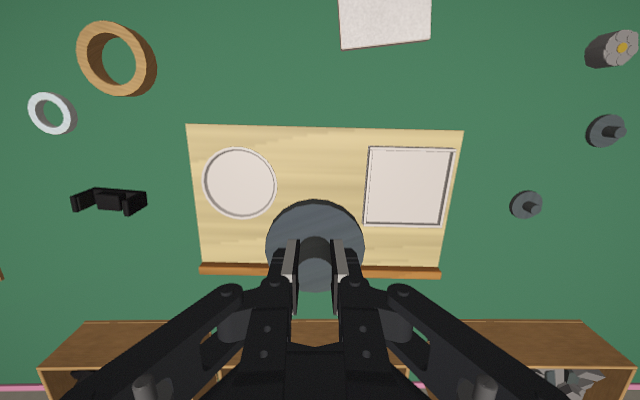

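The foot is held level. The dish is at (240,183), the tray (407,187), the board's near edge from (186,124) to (463,131), the collar (52,114), tape (117,58) and clamp (109,200).

```bash
python3 - <<'E'
from h import *
im,C=load('w3');hs=cv2.cvtColor(im,cv2.COLOR_BGR2HSV)
e=w(C,[[187,125],[463,131]],6);d=e[1]-e[0];print('near edge',e.round(1),np.linalg.norm(d).round(1),'yaw',np.degrees(np.arctan2(-d[0],d[1])).round(2))
yaw=np.arctan2(-d[0],d[1]);m=e.mean(0);print('board c from edge',m+105*np.array([np.cos(yaw),np.sin(yaw)]))
wh=cv2.inRange(hs,(0,0,150),(180,38,255))
for n,u,v,z in [('dish',240,183,15),('tray',407,187,19),('collar',35,113,12)]:
    c=blob(wh,u,v);q=w(C,c,z).astype(np.float32);r=cv2.minAreaRect(q);mc=cv2.minEnclosingCircle(q)
    print(n,c.min(0),c.max(0),'rect',np.round(r[0],1),np.round(r[1],1),round(r[2],1),'circ',np.round(mc[0],1),round(2*mc[1],1))
g=cv2.inRange(hs,(60,60,0),(90,255,255));ng=255-g
for n,u,v,z in [('tape',90,45,12),('collar',35,113,6),('clamp',109,200,0)]:
    c=blob(ng,u,v);q=w(C,c,z).astype(np.float32);r=cv2.minAreaRect(q);mc=cv2.minEnclosingCircle(q)
    print(n,c.min(0),c.max(0),'rect',np.round(r[0],1),np.round(r[1],1),round(r[2],1),'circ',np.round(mc[0],1),round(2*mc[1],1))
b=cv2.inRange(hs,(0,0,0),(180,255,60));c=blob(b,109,200);print('clampblack',c.min(0),c.max(0))
cv2.imwrite('pics/clamp.png',cv2.resize(im[170:230,50:170],None,fx=6,fy=6,interpolation=cv2.INTER_CUBIC))
E
```

```text
near edge [[ 503.3 -215.3]
 [ 511.9  130.9]] 346.3 yaw -1.42
board c from edge [612.5953705  -44.81990209]
dish [207. 147.] [276. 218.] rect [ 577.7 -151.7] [90.9 96.4] 89.8 circ [ 578. -155.] 98.9
tray [364. 147.] [455. 223.] rect [580.5  63.7] [106.1 101.6] 88.1 circ [579.6  64. ] 143.6
collar [27. 92.] [ 70. 134.] rect [ 489.3 -376.1] [48.5 48.4] 13.0 circ [ 489.3 -376. ] 49.6
tape [75. 20.] [156.  96.] rect [ 431.3 -282.2] [89.1 77.9] 79.1 circ [ 431.2 -281.8] 89.9
collar [27. 92.] [ 77. 134.] rect [ 489.7 -377.4] [49.2 59. ] 0.2 circ [ 488.5 -377.4] 59.1
clamp [ 71. 188.] [146. 215.] rect [ 606.2 -341.8] [103.3  38.1] 84.8 circ [ 606.8 -341.8] 109.1
clampblack [ 70. 188.] [146. 215.]
```

View pics/clamp.png

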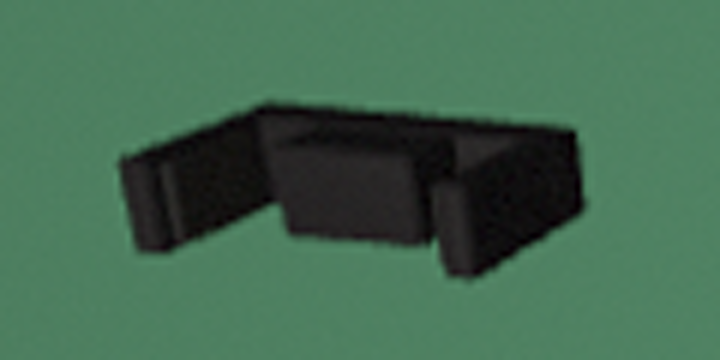

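The clamp is upright with a yaw of about -4.7°. Dish centre is about (578.5,-153.5), tray (582,66) and board centre (611.5,-45) with a yaw of about -1.4°. Placing the foot.

send_rows:
  targets:
    - [0,-0.004,-0.0193,0.024,0]
    - [0,-0.004,-0.0193,0.024,0]
    - [0,-0.004,-0.0193,0.024,0]
    - [0,-0.004,-0.0193,0.024,0]
    - [0,-0.004,-0.0193,0.024,0]

```text
time: 4.88
tool_pos: [578.9, -150.4, 172.9]
eef_rot: [[-1.0, -0.003, -0.0], [-0.003, 1.0, 0.0], [0.0, 0.0, -1.0]]
force: [0.2, 0.5, -1.4]
grip_width: 17.0
grip_force: 59.2
```

send_rows:
  targets:
    - [0,0,0,0.025,0]
    - [0,0,0,0.025,0]
    - [0,0,0,0.01,0]
    - [0,0,0,0,0]
    - [0,0,0,0,0]

```text
time: 5.3
tool_pos: [578.8, -150.3, 114.2]
eef_rot: [[-1.0, -0.002, -0.001], [-0.002, 1.0, 0.0], [0.001, 0.0, -1.0]]
force: [-0.7, 0.7, -0.6]
grip_width: 16.9
grip_force: 59.1
```

```bash
python3 - <<'E'
from h import *
snap('w4');go(578.5,-153.5,97)
E
```

```text
t 5.3 p [ 578.8 -150.3  114.2] yaw_y 90.1 w 16.9 F [-0.7  0.7 -0.6] j [-15.  28.  -9.  54.  -0. -15.]
t 5.35 p [ 579.4 -150.6  115.1] yaw_y 90.09 w 17.3 F [ 0.1  0.1 -1.4] j [-15.  27.  -9.  54.  -0. -15.]
local shift to target (m): [ 0.001  -0.0029  0.0181]
```

View pics/w4.png

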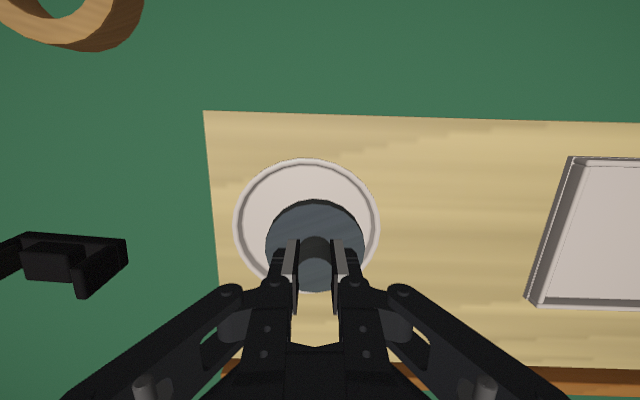

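```bash
python3 - <<'E'
from h import *
im,C=load('w4')
print(w(C,[[233,226],[380,226],[306,158]],16).round(1), w(C,[[265,247],[364,247],[315,199]],37).round(1))
E
```

```text
[[ 573.9 -203.1]
 [ 573.8 -106.2]
 [ 528.7 -154.7]] [[ 577.8 -178.7]
 [ 577.8 -120.1]
 [ 547.7 -149.2]]
```

send_rows:
  targets:
    - [0,0,-0.005,0.006,0]
    - [0,0,0,0.006,0]
    - [0,0,0,0.0055,0]
    - [0,0,0,0,0]
    - [0,0,0,0,0]

```text
time: 5.77
tool_pos: [578.5, -156.4, 96.3]
eef_rot: [[-1.0, 0.0, -0.0], [0.0, 1.0, -0.0], [0.0, -0.0, -1.0]]
force: [-0.0, -0.6, -2.0]
grip_width: 17.4
grip_force: 59.3
```

send_rows:
  targets:
    - [0.5,0,0,0,0]
    - [0.5,0,0,0,0]
    - [0.5,0,0,0,0]
    - [0.5,0,0,0,0]
    - [0.5,0,0,-0.02,0]

```text
time: 6.18
tool_pos: [576.8, -155.9, 113.6]
eef_rot: [[-1.0, -0.0, -0.005], [-0.0, 1.0, 0.001], [0.005, 0.001, -1.0]]
force: [-1.5, -0.0, -1.0]
grip_width: 42.6
grip_force: 0.0
```

send_rows:
  targets:
    - [0.9,0,0,-0.04,0]
    - [0.9,0,0,-0.04,0]
    - [0.9,0.015,-0.037,0,0]
    - [0.9,0.015,-0.037,0,0]
    - [0.9,0.015,-0.037,0,0]

```text
time: 6.6
tool_pos: [533.7, -268.1, 197.7]
eef_rot: [[-1.0, -0.002, 0.002], [-0.002, 1.0, -0.001], [-0.002, -0.001, -1.0]]
force: [-0.4, -0.1, -1.5]
grip_width: 76.6
grip_force: 0.0
```

send_rows:
  targets:
    - [0.9,0.015,-0.037,0,0]
    - [0.9,0.015,-0.037,0,0]
    - [0.9,0.015,-0.037,0,0]
    - [0.9,0,0,0,0]
    - [0.9,0,0,0,0]

```text
time: 7.02
tool_pos: [487.5, -380.4, 196.3]
eef_rot: [[-1.0, 0.004, 0.0], [0.004, 1.0, -0.0], [-0.0, -0.0, -1.0]]
force: [0.1, 0.7, 0.2]
grip_width: 76.9
grip_force: 0.0
```

```bash
python3 - <<'E'
from h import *
p,R,C,im=snap('w5');hs=cv2.cvtColor(im,cv2.COLOR_BGR2HSV)
u,v=proj(C,[[489.3,-376,12]])[0];print(u,v)
wh=cv2.inRange(hs,(0,0,140),(180,50,255));c=blob(wh,u+40,v);q=w(C,c,12).astype(np.float32);mc=cv2.minEnclosingCircle(q);print(c.min(0),c.max(0),mc);go(*mc[0],75)
E
```

```text
t 7.02 p [ 487.5 -380.4  196.3] yaw_y 89.79 w 76.9 F [0.1 0.7 0.2] j [-38.  26.   1.  65.  -0. -38.]
318.16948875497656 194.73152226837172
[291. 167.] [342. 218.] ((487.95330810546875, -377.04644775390625), 25.86625099182129)
t 7.07 p [ 488.1 -379.1  196.3] yaw_y 89.9 w 76.7 F [ 1.2 -0.2 -0. ] j [-38.  26.   1.  65.   0. -38.]
local shift to target (m): [1.000e-04 2.000e-03 1.213e-01]
```

View pics/w5.png

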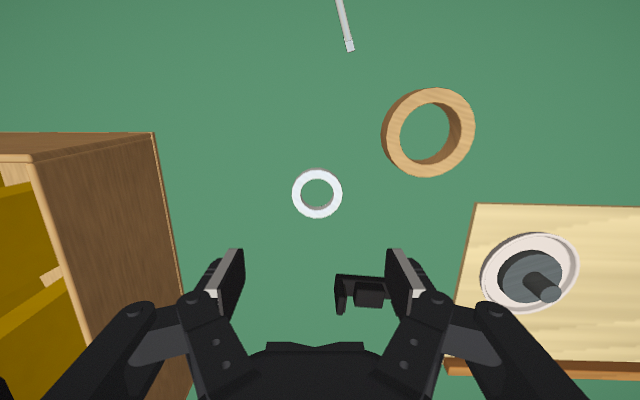

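Foot sits in the dish (530,278 in view). The collar is at (317,194), about 51.7 mm wide, and the tape is clear at (428,132). Gripping the collar.

send_rows:
  targets:
    - [0.75,0,0.002,0.03,0]
    - [0.75,0,0,0.03,0]
    - [0.75,0,0,0.03,0]
    - [0.75,0,0,0.02,0]
    - [0.75,0,0,0.011,0]

```text
time: 7.48
tool_pos: [488.3, -374.0, 72.8]
eef_rot: [[-1.0, -0.002, -0.003], [-0.002, 1.0, 0.002], [0.003, 0.002, -1.0]]
force: [0.3, 0.6, 0.9]
grip_width: 64.0
grip_force: 0.0
```

send_rows:
  targets:
    - [0.75,0,0,0,0]
    - [0.75,0,0,0,0]
    - [0,0,0,0,0]
    - [0,0,0,0,0]
    - [0,0,0,0,0]

```text
time: 7.9
tool_pos: [489.7, -376.7, 77.7]
eef_rot: [[-1.0, -0.001, 0.003], [-0.001, 1.0, -0.002], [-0.003, -0.002, -1.0]]
force: [-0.4, 1.2, 4.9]
grip_width: 46.4
grip_force: 60.9
```

send_rows:
  targets:
    - [0,0,0,0,0]
    - [0,0,0,0,0]
    - [0,0,0,-0.01,0]
    - [0,0,0,-0.03,0]
    - [0,0,0,-0.03,0]

```text
time: 8.32
tool_pos: [488.1, -376.0, 146.7]
eef_rot: [[-1.0, -0.0, -0.001], [-0.0, 1.0, 0.001], [0.001, 0.001, -1.0]]
force: [1.1, -0.8, 0.0]
grip_width: 45.8
grip_force: 61.7
```

```bash
python3 - <<'E'
from h import *
snap('w6');go(578.5,-155,180)
E
```

```text
t 8.32 p [ 488.1 -376.   146.7] yaw_y 90.01 w 45.8 F [ 1.1 -0.8  0. ] j [-38.  28.  -4.  59.  -0. -38.]
t 8.37 p [ 490.4 -377.8  153.7] yaw_y 90.01 w 46.4 F [ 1.8 -2.3  4. ] j [-38.  27.  -3.  59.  -0. -38.]
local shift to target (m): [-0.0883  0.2227 -0.0269]
```

View pics/w6.png

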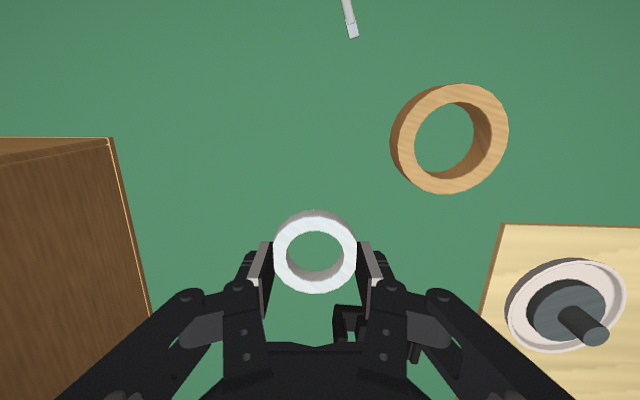

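The collar is gripped level at (315,252). Carrying it over the foot.

send_rows:
  targets:
    - [0,-0.0147,0.037,-0.004,0]
    - [0,-0.0147,0.037,-0.004,0]
    - [0,-0.0147,0.037,-0.004,0]
    - [0,-0.0147,0.037,-0.004,0]
    - [0,-0.0147,0.037,-0.004,0]

```text
time: 8.78
tool_pos: [562.8, -190.0, 167.3]
eef_rot: [[-1.0, 0.0, 0.002], [0.0, 1.0, -0.001], [-0.002, -0.001, -1.0]]
force: [0.7, -0.7, -0.9]
grip_width: 46.4
grip_force: 61.7
```

send_rows:
  targets:
    - [0,-0.0147,0.037,-0.004,0]
    - [0,0,0,0,0]
    - [0,0,0,0.02,0]
    - [0,0,0,0.02,0]
    - [0,0,0,0,0]

```text
time: 9.2
tool_pos: [575.6, -153.6, 127.6]
eef_rot: [[-1.0, -0.001, -0.003], [-0.001, 1.0, 0.001], [0.003, 0.001, -1.0]]
force: [-0.4, 0.3, -1.3]
grip_width: 45.9
grip_force: 61.8
```

send_rows:
  targets:
    - [0,0,0,0,0]
    - [0,0,0,0,0]

```text
time: 9.37
tool_pos: [577.3, -154.8, 130.8]
eef_rot: [[-1.0, 0.0, 0.001], [0.0, 1.0, -0.0], [-0.001, -0.0, -1.0]]
force: [0.7, -0.1, -0.6]
grip_width: 46.1
grip_force: 61.8
```

```bash
python3 - <<'E'
from h import *
p,R,C,im=snap('w7');go(577.5,-155.5,97);hs=cv2.cvtColor(im,cv2.COLOR_BGR2HSV)
print(proj(C,[[577.5,-155.5,44],[577.5,-155.5,20],[578.5,-155,16]]))
cv2.imwrite('pics/w7c.png',cv2.resize(im[120:340,190:440],None,fx=2.5,fy=2.5))
E
```

```text
t 9.37 p [ 577.3 -154.8  130.8] yaw_y 89.99 w 46.1 F [ 0.7 -0.1 -0.6] j [-15.  27.  -8.  56.  -0. -15.]
t 9.42 p [ 577.5 -154.8  131. ] yaw_y 89.99 w 46.1 F [ 0.2  0.3 -0.9] j [-15.  27.  -8.  56.  -0. -15.]
local shift to target (m): [ 0.     -0.0006  0.034 ]
[[311.94454962 240.97233438]
 [312.24233723 224.96259637]
 [312.98046172 223.91587127]]
```

View pics/w7c.png

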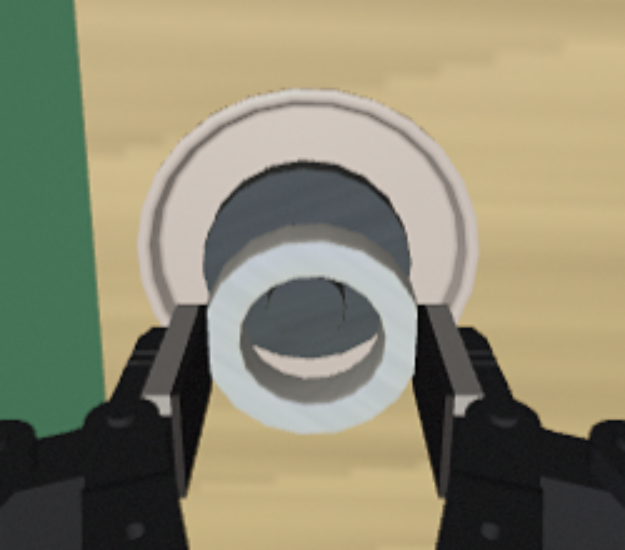

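Aligned: the hub (column 312) is visible through the bore and the foot is concentric with the dish (column 313). Lowering the collar.

send_rows:
  targets:
    - [0,0,-0.001,0.01,0]
    - [0,0,0,0.01,0]
    - [0,0,0,0.01,0]
    - [0,0,0,0.003,0]
    - [0,0,0,0,0]

```text
time: 9.83
tool_pos: [576.5, -155.5, 95.9]
eef_rot: [[-1.0, 0.0, -0.001], [0.0, 1.0, -0.0], [0.001, -0.0, -1.0]]
force: [-1.8, -0.9, 1.4]
grip_width: 46.1
grip_force: 72.1
```

send_rows:
  targets:
    - [0,0,0,0,0]
    - [0.68,0,0,0,0]
    - [0.68,0,0,0,0]
    - [0.68,0,0,0,0]
    - [0.68,0,0,0,0]

```text
time: 10.25
tool_pos: [576.8, -155.4, 96.2]
eef_rot: [[-1.0, -0.0, -0.0], [-0.0, 1.0, -0.0], [0.0, -0.0, -1.0]]
force: [0.6, -0.7, -0.5]
grip_width: 58.1
grip_force: 0.0
```

send_rows:
  targets:
    - [0.68,0,0,-0.02,0]
    - [0.68,0,0,-0.04,0]
    - [0.68,0,0,-0.04,0]
    - [0.68,0,0,0,0]
    - [0.68,0,0,0,0]

```text
time: 10.67
tool_pos: [578.1, -155.7, 199.1]
eef_rot: [[-1.0, -0.0, 0.005], [-0.0, 1.0, -0.001], [-0.005, -0.001, -1.0]]
force: [0.9, 0.2, -0.7]
grip_width: 58.1
grip_force: 0.0
```

```bash
python3 - <<'E'
from h import *
p,R,C,im=snap('w8');print(proj(C,[[577.5,-155.5,44],[577.5,-155.5,32]]),proj(C,[[606,-337,0]]))
hs=cv2.cvtColor(im,cv2.COLOR_BGR2HSV)
b=cv2.inRange(hs,(0,0,0),(180,255,60));
cv2.imwrite('pics/w8c.png',cv2.resize(im[100:400,0:400],None,fx=2,fy=2))
E
```

```text
t 10.67 p [ 578.1 -155.7  199.1] yaw_y 90.01 w 58.1 F [ 0.9  0.2 -0.7] j [-15.  24.  -2.  64.  -0. -15.]
[[313.8752448  201.95078168]
 [313.91643848 197.3712923 ]] [[138.92024267 213.12196603]]
```

View pics/w8c.png

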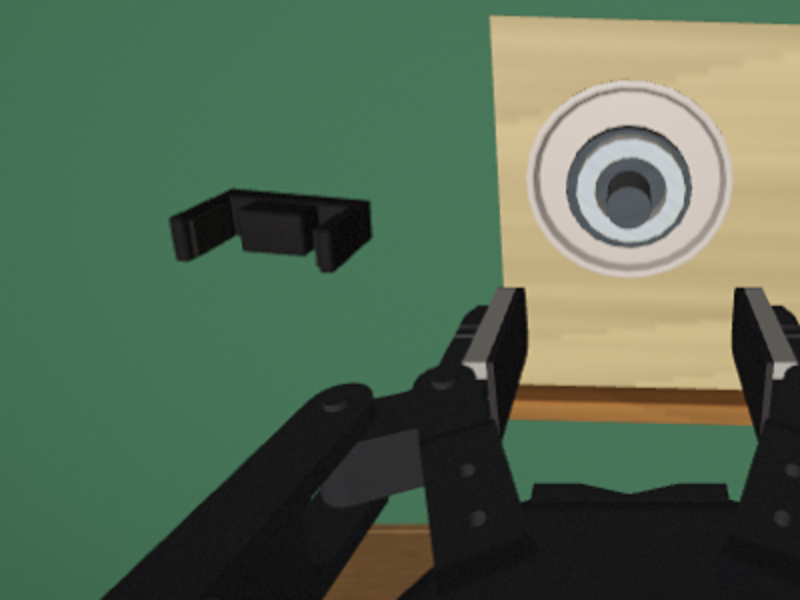

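The collar is seated concentrically on the foot, all inside the dish. Next, the clamp's pose from the jaw tops, block top and base corners in this picture.

```bash
python3 - <<'E'
from h import *
im,C=load('w8');hs=cv2.cvtColor(im,cv2.COLOR_BGR2HSV)
print('base right corners',w(C,[[185,201.5],[185,219]],0).round(1).tolist())
print('block top',w(C,[[137,216]],28).round(1),'jaw tops',w(C,[[90.5,220],[163.5,226.5]],42).round(1).tolist())
b=(im[180:240,70:200].max(2)<60).astype(np.uint8);ys,xs=np.nonzero(b);print(xs.min()+70,xs.max()+70,ys.min()+180,ys.max()+180)
p,R=st()
E
```

```text
base right corners [[593.2, -287.5], [612.6, -290.5]]
block top [[ 597.4 -320.3]] jaw tops [[595.3, -352.0], [601.6, -289.3]]
85 185 195 235
t 10.72 p [ 577.1 -155.4  197.2] yaw_y 90.01 w 57.8 F [-0.1  0.1 -0.8] j [-15.  24.  -2.  64.  -0. -15.]
```

send_rows:
  targets:
    - [0.45,0,0,0,0.119]
    - [0.45,0,0,0,0.119]
    - [0.45,0,0,0,0.119]
    - [0.45,0,0,0,0.119]
    - [0.45,0,0,0,0.119]

```text
time: 11.13
tool_pos: [576.0, -155.1, 194.6]
eef_rot: [[-0.825, 0.565, -0.003], [0.565, 0.825, 0.001], [0.003, -0.001, -1.0]]
force: [-0.6, 0.2, 1.2]
grip_width: 38.3
grip_force: 0.0
```

send_rows:
  targets:
    - [0.45,0,0,0,0.119]
    - [0.45,0,0,0,0.119]
    - [0.45,0,0,0,0.119]
    - [0.45,0,0,0,0.119]
    - [0.45,0,0,0,0.119]

```text
time: 11.55
tool_pos: [576.0, -155.1, 194.5]
eef_rot: [[-0.366, 0.93, -0.003], [0.93, 0.366, 0.001], [0.002, -0.003, -1.0]]
force: [-0.1, 0.1, -0.3]
grip_width: 38.5
grip_force: 0.0
```

send_rows:
  targets:
    - [0.45,0,0,0,0.119]
    - [0.45,0,0,0,0.119]
    - [0.45,0,0,0,0.119]
    - [0.45,0,0,0,0.119]
    - [0.45,0,0,0,0]

```text
time: 11.97
tool_pos: [576.0, -155.1, 194.6]
eef_rot: [[0.1, 0.995, -0.003], [0.995, -0.1, 0.001], [0.0, -0.003, -1.0]]
force: [0.7, 0.0, -0.3]
grip_width: 38.9
grip_force: 0.0
```

```bash
python3 -c "
from h import *
go(599,-321.5,197)"
```

```text
t 11.97 p [ 576.  -155.1  194.6] yaw_y -5.75 w 38.9 F [ 0.7  0.  -0.3] j [-15.  24.  -2.  64.  -0.  81.]
local shift to target (m): [-0.1632  0.0395 -0.0025]
```

send_rows:
  targets:
    - [0.5,-0.0326,0.008,0.009,0]
    - [0.5,-0.0326,0.008,0.009,0]
    - [0.5,-0.0326,0.008,0.009,0]
    - [0.5,-0.0326,0.008,0.009,0]
    - [0.5,-0.0326,0.0075,0.009,0]

```text
time: 12.38
tool_pos: [600.3, -322.6, 149.7]
eef_rot: [[0.09, 0.996, -0.002], [0.996, -0.09, 0.001], [0.001, -0.002, -1.0]]
force: [0.8, 0.3, -0.2]
grip_width: 42.8
grip_force: 0.0
```

send_rows:
  targets:
    - [0.5,0,0,0,0]
    - [0.5,0,0,0,0]
    - [0.5,0,0,0,0]

```text
time: 12.63
tool_pos: [600.0, -321.0, 150.2]
eef_rot: [[0.093, 0.996, -0.002], [0.996, -0.093, 0.001], [0.001, -0.002, -1.0]]
force: [0.1, 0.5, -0.5]
grip_width: 42.8
grip_force: 0.0
```

```bash
python3 - <<'E'
from h import *
p,R,C,im=snap('w9');go(599,-321.5,80)
# expected outline of clamp vs image
a=np.radians(-5.6);X=np.array([np.cos(a),np.sin(a)]);Y=np.array([-np.sin(a),np.cos(a)]);c=np.array([599,-321.5])
P=[[*(c+x*X+y*Y),z] for x,y,z in [(-11,35,0),(11,35,0),(-11,35,42),(11,35,42),(-11,28,42),(11,28,42),(-11,15,28),(11,15,28)]]
q=proj(C,P);print(q.round(0).tolist())
o=im.copy()
for u in q: cv2.circle(o,(int(u[0]),int(u[1])),3,(0,0,255),1)
cv2.imwrite('pics/w9o.png',cv2.resize(o[100:400,160:480],None,fx=2,fy=2))
E
```

```text
t 12.63 p [ 600.  -321.   150.2] yaw_y -5.33 w 42.8 F [ 0.1  0.5 -0.5] j [-28.  33.   7.  64.   0.  67.]
t 12.68 p [ 600.3 -320.5  150.9] yaw_y -5.31 w 42.6 F [0.5 0.1 0.2] j [-28.  33.   7.  64.   0.  67.]
local shift to target (m): [-0.0011 -0.0011  0.0709]
[[299.0, 167.0], [327.0, 168.0], [296.0, 181.0], [329.0, 181.0], [296.0, 191.0], [329.0, 192.0], [298.0, 203.0], [328.0, 203.0]]
```

View pics/w9o.png

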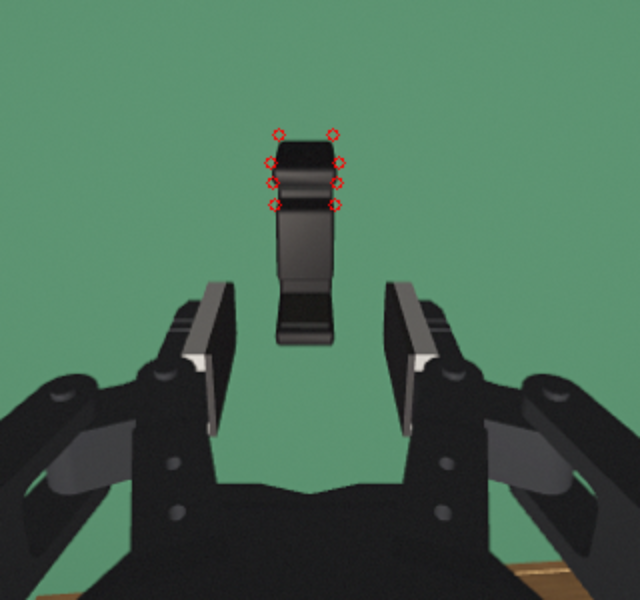

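The clamp is centred between the fingers, about 2 mm further along -Y than predicted. That was my last allowed picture, so I'll use numbers from here on.

send_rows:
  targets:
    - [0.5,-0.003,-0.001,0.02,0]
    - [0.5,0,0,0.02,0]
    - [0.5,0,0,0.02,0]
    - [0.5,0,0,0.01,0]
    - [0.5,0,0,0,0]

```text
time: 13.1
tool_pos: [598.4, -322.5, 79.4]
eef_rot: [[0.093, 0.996, -0.003], [0.996, -0.093, 0.002], [0.002, -0.004, -1.0]]
force: [-0.0, -0.1, -0.5]
grip_width: 42.8
grip_force: 0.0
```

send_rows:
  targets:
    - [0.5,0,0,0,0]
    - [0,0,0,0,0]
    - [0,0,0,0,0]
    - [0,0,0,0,0]
    - [0,0,0,0,0]

```text
time: 13.52
tool_pos: [600.2, -324.5, 83.3]
eef_rot: [[0.095, 0.996, 0.003], [0.996, -0.095, -0.001], [-0.001, 0.003, -1.0]]
force: [0.0, 1.0, 7.3]
grip_width: 20.6
grip_force: 59.8
```

send_rows:
  targets:
    - [0,0,0,0,0]
    - [0,0,0,0,0]
    - [0,0,0,-0.02,0]
    - [0,0,0,-0.04,0]
    - [0,0,0,0,0]

```text
time: 13.93
tool_pos: [601.8, -325.6, 148.8]
eef_rot: [[0.095, 0.995, 0.008], [0.995, -0.095, -0.005], [-0.004, 0.009, -1.0]]
force: [1.9, -1.9, 0.6]
grip_width: 20.9
grip_force: 59.0
```

```bash
python3 - <<'E'
from h import *
a=np.radians(-1.4);X=np.array([np.cos(a),np.sin(a)]);c=np.array([611.5,-45.]);
t=c+56*X;print(t);go(*t,150)
E
```

```text
[667.48328343 -46.36820198]
t 13.93 p [ 601.8 -325.6  148.8] yaw_y -5.44 w 20.9 F [ 1.9 -1.9  0.6] j [-28.  33.   7.  63.  -0.  67.]
local shift to target (m): [ 0.2842  0.0389 -0.002 ]
```

```bash
python3 - <<'E'
from h import *
im,C=load('w3');hs=cv2.cvtColor(im,cv2.COLOR_BGR2HSV)
for u in (215,230,380,400,430):
    print(u,[tuple(int(v) for v in hs[r,u]) for r in range(256,284,2)])
E
```

```text
215 [(22, 80, 216), (21, 80, 214), (21, 80, 213), (18, 126, 138), (15, 181, 103), (14, 176, 116), (16, 158, 186), (16, 154, 177), (16, 157, 169), (18, 115, 146), (72, 101, 129), (72, 97, 129), (72, 97, 129), (72, 101, 129)]
230 [(21, 81, 215), (22, 80, 213), (21, 79, 210), (20, 101, 151), (13, 172, 104), (14, 172, 104), (16, 158, 189), (16, 154, 179), (16, 155, 173), (17, 144, 156), (73, 103, 129), (71, 97, 129), (72, 99, 129), (72, 97, 116)]
380 [(22, 81, 213), (22, 82, 211), (21, 82, 205), (22, 81, 207), (22, 79, 219), (13, 183, 102), (14, 176, 110), (14, 173, 147), (16, 152, 184), (16, 152, 184), (16, 155, 184), (29, 80, 121), (71, 99, 129), (72, 99, 129)]
400 [(21, 83, 211), (22, 83, 210), (21, 84, 203), (22, 82, 211), (21, 79, 217), (17, 126, 144), (14, 173, 106), (14, 169, 119), (16, 159, 180), (16, 152, 181), (16, 152, 190), (18, 127, 167), (73, 99, 129), (72, 99, 124)]
430 [(22, 84, 204), (22, 84, 206), (21, 82, 211), (21, 81, 210), (21, 80, 211), (21, 89, 193), (14, 181, 97), (14, 174, 104), (16, 165, 181), (16, 152, 189), (16, 151, 189), (16, 152, 179), (74, 110, 128), (71, 100, 128)]
```

send_rows:
  targets:
    - [0,0.035,0.005,-0.004,-0.014]
    - [0,0.035,0.005,-0.004,-0.014]
    - [0,0.035,0.005,-0.004,-0.014]
    - [0,0.035,0.005,-0.004,-0.014]
    - [0,0.035,0.005,-0.004,-0.014]

```text
time: 14.35
tool_pos: [636.5, -150.1, 162.4]
eef_rot: [[0.025, 1.0, 0.001], [1.0, -0.025, -0.0], [-0.0, 0.001, -1.0]]
force: [0.9, -0.0, -0.7]
grip_width: 20.5
grip_force: 58.9
```

send_rows:
  targets:
    - [0,0.036,0.004,0,0]
    - [0,0.036,0.004,0,0]
    - [0,0.036,0.004,0,0]
    - [0,0,0,0,0]
    - [0,0,0,0,0]

```text
time: 14.77
tool_pos: [651.2, -41.6, 162.1]
eef_rot: [[0.021, 1.0, 0.001], [1.0, -0.021, -0.0], [-0.0, 0.001, -1.0]]
force: [0.2, -0.1, -0.9]
grip_width: 20.6
grip_force: 58.9
```

```bash
python3 -c "
from h import *
go(667.5,-46.4,90)"
```

```text
t 14.77 p [651.2 -41.6 162.1] yaw_y -1.23 w 20.6 F [ 0.2 -0.1 -0.9] j [-4. 30.  3. 63. -0. 88.]
local shift to target (m): [-0.0044  0.0164  0.0721]
```

```bash
python3 - <<'E'
from h import *
im,C=load('w3')
r=w(C,[[222,262],[380,265.3],[430,266.7]],6);e=w(C,[[187,125],[463,131]],6)
print('rail',r.round(1).tolist());d=r[2]-r[0];print('yaw',np.degrees(np.arctan2(-d[0],d[1])))
# side camera check of board + scene for rail too
d=e[1]-e[0];n=np.array([d[1],-d[0]])/np.linalg.norm(d);print('dist near edge->rail (197):',((r-e[0])@n).round(1))
E
```

```text
rail [[700.2, -193.5], [706.7, 40.8], [709.2, 115.3]]
yaw -1.6730745082069367
dist near edge->rail (197): [196.3 197.  197.6]
```

send_rows:
  targets:
    - [0,-0.0045,0.0175,0.015,0]
    - [0,0,0,0.025,0]
    - [0,0,0,0.02,0]
    - [0,0,0,0.01,0]
    - [0,0,0,0,0]

```text
time: 15.18
tool_pos: [667.2, -49.9, 90.0]
eef_rot: [[0.026, 1.0, -0.002], [1.0, -0.026, -0.0], [-0.0, -0.002, -1.0]]
force: [-0.5, -0.0, -0.6]
grip_width: 20.7
grip_force: 60.3
```

send_rows:
  targets:
    - [0,0,0,0,0]
    - [0,0,0,0,0]

```text
time: 15.35
tool_pos: [668.4, -49.5, 92.2]
eef_rot: [[0.026, 1.0, 0.001], [1.0, -0.026, -0.0], [-0.0, 0.001, -1.0]]
force: [0.6, 0.2, 0.2]
grip_width: 20.7
grip_force: 60.3
```

```bash
python3 -c "
from h import *
go(668.6,-46.4,88)"
```

```text
t 15.35 p [668.4 -49.5  92.2] yaw_y -1.48 w 20.7 F [0.6 0.2 0.2] j [-4. 35.  1. 56. -0. 87.]
local shift to target (m): [0.0031 0.0001 0.0042]
```

send_rows:
  targets:
    - [0,0.003,0,0.002,0]
    - [0,0,0,0.002,0]
    - [0,0,0,0,0]
    - [0,0,0,0,0]

```text
time: 15.68
tool_pos: [668.7, -45.5, 88.6]
eef_rot: [[0.025, 1.0, 0.002], [1.0, -0.025, -0.0], [-0.0, 0.002, -1.0]]
force: [-1.2, 0.2, 5.6]
grip_width: 20.2
grip_force: 61.2
```

send_rows:
  targets:
    - [0,0,0,0.002,0]
    - [0,0,0,0,0]
    - [0,0,0,0,0]

```text
time: 15.93
tool_pos: [668.6, -45.5, 88.5]
eef_rot: [[0.025, 1.0, 0.003], [1.0, -0.025, -0.0], [-0.0, 0.003, -1.0]]
force: [-6.3, 0.8, 22.1]
grip_width: 20.4
grip_force: 63.0
```

send_rows:
  targets:
    - [0,0,0,-0.002,0]
    - [0.36,0,0,0,0]
    - [0.36,0,0,0,0]
    - [0.36,0,0,0,0]
    - [0.36,0,0,0,0]

```text
time: 16.35
tool_pos: [668.1, -45.6, 87.0]
eef_rot: [[0.025, 1.0, -0.001], [1.0, -0.025, -0.0], [-0.0, -0.001, -1.0]]
force: [0.1, -0.5, 0.5]
grip_width: 30.9
grip_force: 0.0
```

send_rows:
  targets:
    - [0.36,0,0,-0.02,0]
    - [0.36,0,0,-0.03,0]
    - [0.36,0,0,-0.04,0]
    - [0.36,0,0,-0.03,0]
    - [0.5,0,0,0,0]

```text
time: 16.77
tool_pos: [670.6, -45.8, 214.2]
eef_rot: [[0.025, 1.0, 0.009], [1.0, -0.025, -0.001], [-0.0, 0.009, -1.0]]
force: [0.9, -0.4, -0.2]
grip_width: 41.5
grip_force: 0.0
```

send_rows:
  targets:
    - [0.6,0,0,0,-0.1247]
    - [0.6,0,0,0,-0.1247]
    - [0.6,0,0,0,-0.1247]
    - [0.6,0,0,0,-0.1247]
    - [0.6,0,0,0,-0.1247]

```text
time: 17.18
tool_pos: [668.1, -45.6, 206.9]
eef_rot: [[-0.569, 0.823, -0.001], [0.823, 0.569, -0.0], [0.0, -0.001, -1.0]]
force: [0.2, -0.8, -0.3]
grip_width: 51.4
grip_force: 0.0
```

send_rows:
  targets:
    - [0.6,0,0,0,-0.1247]
    - [0.6,0,0,0,-0.1247]
    - [0.6,0,0,0,-0.1247]
    - [0.6,0,0,0,-0.1247]
    - [0.6,0,0,0,-0.1247]

```text
time: 17.6
tool_pos: [668.2, -45.6, 206.9]
eef_rot: [[-0.942, 0.336, -0.001], [0.336, 0.942, -0.0], [0.001, -0.0, -1.0]]
force: [-0.3, -0.2, -1.0]
grip_width: 51.4
grip_force: 0.0
```

send_rows:
  targets:
    - [0.6,0,0,0,-0.1247]
    - [0.6,0,0,0,-0.1247]
    - [0.6,0,0,0,0]
    - [0.6,0,0,0,0]

```text
time: 17.93
tool_pos: [668.2, -45.7, 207.0]
eef_rot: [[-0.995, 0.103, -0.001], [0.103, 0.995, -0.0], [0.0, -0.0, -1.0]]
force: [-0.3, -0.5, 0.6]
grip_width: 51.1
grip_force: 0.0
```

```bash
python3 -c "
from h import *
im,C=load('w1')
p,R,C2,im2=snap('w10');go(490,390,200)"
```

```text
t 17.93 p [668.2 -45.7 207. ] yaw_y 84.08 w 51.1 F [-0.3 -0.5  0.6] j [-4. 30. 11. 70. -0.  2.]
t 17.98 p [668.1 -45.6 207.1] yaw_y 84.05 w 51.4 F [0.2 0.2 0.5] j [-4. 30. 11. 70. -0.  2.]
local shift to target (m): [0.2223 0.4148 0.0072]
```

send_rows:
  targets:
    - [0.6,0.0185,0.0346,0,0]
    - [0.6,0.0185,0.0346,0,0]
    - [0.6,0.0185,0.0346,0,0]
    - [0.6,0.0185,0.0346,0,0]
    - [0.6,0.0185,0.0346,0,0]

```text
time: 18.4
tool_pos: [592.4, 137.0, 207.4]
eef_rot: [[-0.995, 0.104, 0.0], [0.104, 0.995, -0.0], [-0.0, -0.0, -1.0]]
force: [0.6, 0.9, 0.3]
grip_width: 51.1
grip_force: 0.0
```

send_rows:
  targets:
    - [0.6,0.0185,0.0346,0,0]
    - [0.6,0.0185,0.0346,0,0]
    - [0.6,0.0185,0.0346,0,0]
    - [0.6,0.0185,0.0346,0,0]
    - [0.6,0.0185,0.0346,0,0]

```text
time: 18.82
tool_pos: [517.4, 318.7, 207.5]
eef_rot: [[-0.995, 0.103, 0.0], [0.103, 0.995, 0.0], [-0.0, 0.0, -1.0]]
force: [1.1, 0.5, 0.1]
grip_width: 51.2
grip_force: 0.0
```

send_rows:
  targets:
    - [0.6,0.0185,0.0346,0,0]
    - [0.6,0.0185,0.0346,0,0]
    - [0.6,0,0,0,0]
    - [0.6,0,0,0,0]

```text
time: 19.15
tool_pos: [487.3, 391.6, 207.1]
eef_rot: [[-0.995, 0.099, -0.0], [0.099, 0.995, -0.0], [0.0, -0.0, -1.0]]
force: [0.5, -0.2, 0.6]
grip_width: 51.0
grip_force: 0.0
```

```bash
python3 - <<'E'
from h import *
p,R,C,im=snap('w11');hs=cv2.cvtColor(im,cv2.COLOR_BGR2HSV);ng=255-cv2.inRange(hs,(60,60,0),(90,255,255))
u,v=proj(C,[[502,396,20]])[0];print(u,v)
c=blob(ng,u,v);q=w(C,c,20).astype(np.float32);r=cv2.minAreaRect(q);print(c.min(0),c.max(0),np.round(r[0],1),np.round(r[1],1),r[2])
u,v=proj(C,[[423,278,24]])[0];print(u,v)
if 0<u<640 and 0<v<400:
    c=blob(ng,u,v);q=w(C,c,20).astype(np.float32);print('knob',c.min(0),c.max(0),cv2.minEnclosingCircle(q))
go(502,396,85)
E
```

```text
t 19.15 p [487.3 391.6 207.1] yaw_y 84.33 w 51.0 F [ 0.5 -0.2  0.6] j [39. 26.  3. 67. -0. 44.]
319.44742113338475 205.92085957970323
[304. 154.] [336. 253.] [502.6 396.2] [ 30.9 104. ] 83.64871978759766
179.40878256844547 137.094569558453
knob [158. 116.] [207. 157.] ((422.59423828125, 279.0220947265625), 22.623531341552734)
t 19.2 p [488.  390.2 207.1] yaw_y 84.26 w 51.2 F [-0.7  0.  -0.5] j [39. 26.  3. 67. -0. 44.]
local shift to target (m): [-0.0134  0.0072  0.1221]
```

send_rows:
  targets:
    - [0.6,-0.0135,0.007,0.03,0.01]
    - [0.6,0,0,0.035,0]
    - [0.6,0,0,0.035,0]
    - [0.6,0,0,0.02,0]
    - [0.6,0,0,0.007,0]

```text
time: 19.62
tool_pos: [501.8, 392.4, 76.7]
eef_rot: [[-0.994, 0.113, -0.004], [0.113, 0.994, -0.004], [0.004, -0.004, -1.0]]
force: [-0.2, -0.7, -0.0]
grip_width: 51.2
grip_force: 0.0
```

send_rows:
  targets:
    - [0.6,0,0,0,0]
    - [0,0,0,0,0]
    - [0,0,0,0,0]
    - [0,0,0,0,0]
    - [0,0,0,0,0]

```text
time: 20.03
tool_pos: [503.6, 395.7, 82.5]
eef_rot: [[-0.994, 0.11, 0.003], [0.11, 0.994, 0.002], [-0.003, 0.002, -1.0]]
force: [1.0, -2.2, 6.7]
grip_width: 28.8
grip_force: 60.5
```

send_rows:
  targets:
    - [0,0,0,0,0]
    - [0,0,0,0,0]
    - [0,0,0,-0.02,0]
    - [0,0,0,-0.04,0]
    - [0,0,0,-0.03,0]

```text
time: 20.45
tool_pos: [502.5, 395.1, 172.6]
eef_rot: [[-0.994, 0.109, 0.0], [0.109, 0.994, 0.0], [-0.0, 0.0, -1.0]]
force: [1.5, 0.2, -1.0]
grip_width: 28.9
grip_force: 59.6
```

```bash
python3 -c "
from h import *
go(582.6,-44.2,170)"
```

```text
t 20.45 p [502.5 395.1 172.6] yaw_y 83.73 w 28.9 F [ 1.5  0.2 -1. ] j [38. 28.  2. 64. -0. 44.]
local shift to target (m): [-0.1276 -0.4279  0.0026]
```

send_rows:
  targets:
    - [0,-0.0106,-0.0357,0,0]
    - [0,-0.0106,-0.0357,0,0]
    - [0,-0.0106,-0.0357,0,0]
    - [0,-0.0106,-0.0357,0,0]
    - [0,-0.0106,-0.0357,0,0]

```text
time: 20.87
tool_pos: [535.9, 210.5, 171.4]
eef_rot: [[-0.994, 0.109, 0.001], [0.109, 0.994, 0.0], [-0.001, 0.001, -1.0]]
force: [0.8, 0.5, -1.5]
grip_width: 28.7
grip_force: 59.6
```

send_rows:
  targets:
    - [0,-0.0106,-0.0357,0,0]
    - [0,-0.0106,-0.0357,0,0]
    - [0,-0.0106,-0.0357,0,0]
    - [0,-0.0106,-0.0357,0,0]
    - [0,-0.0106,-0.0357,0,0]

```text
time: 21.28
tool_pos: [569.2, 27.0, 171.4]
eef_rot: [[-0.994, 0.109, 0.002], [0.109, 0.994, -0.0], [-0.002, 0.0, -1.0]]
force: [0.1, 0.2, -1.0]
grip_width: 28.7
grip_force: 59.6
```

send_rows:
  targets:
    - [0,-0.0106,-0.0357,0,0]
    - [0,-0.0106,-0.0357,0,0]
    - [0,0,0,0,-0.082]
    - [0,0,0,0,0]
    - [0,0,0,0,0]

```text
time: 21.7
tool_pos: [582.2, -44.7, 170.9]
eef_rot: [[-1.0, 0.03, 0.0], [0.03, 1.0, 0.0], [-0.0, 0.0, -1.0]]
force: [0.1, 0.3, -1.6]
grip_width: 28.8
grip_force: 59.7
```

```bash
python3 - <<'E'
from h import *
p,R,C,im=snap('w12');hs=cv2.cvtColor(im,cv2.COLOR_BGR2HSV)
b=(im.max(2)<70).astype(np.uint8)*255
# held handle outline above fingers: rows <240
m=b.copy();m[238:]=0;m[:,:230]=0;m[:,400:]=0
ys,xs=np.nonzero(m);print('dark span',xs.min(),xs.max(),ys.min(),ys.max())
for r in range(120,238,12):
    x=np.nonzero(m[r])[0];print(r,(x.min(),x.max()) if len(x) else None,end=' ')
go(582.6,-44.2,90)
E
```

```text
t 21.7 p [582.2 -44.7 170.9] yaw_y 88.27 w 28.8 F [ 0.1  0.3 -1.6] j [-4. 23. -6. 60.  0. -3.]
dark span 283 346 165 237
120 None 132 None 144 None 156 None 168 (np.int64(295), np.int64(334)) 180 (np.int64(289), np.int64(340)) 192 (np.int64(285), np.int64(344)) 204 (np.int64(285), np.int64(344)) 216 (np.int64(283), np.int64(346)) 228 (np.int64(284), np.int64(344)) t 21.75 p [582.2 -44.  170.8] yaw_y 88.32 w 29.1 F [ 0.1 -0.2 -1.7] j [-4. 23. -6. 60.  0. -3.]
local shift to target (m): [-0.0004 -0.0002  0.0808]
```

send_rows:
  targets:
    - [0,0,0,0.025,0]
    - [0,0,0,0.03,0]
    - [0,0,0,0.02,0]
    - [0,0,0,0.004,0]
    - [0,0,0,0,0]

```text
time: 22.17
tool_pos: [581.3, -43.3, 90.6]
eef_rot: [[-1.0, 0.027, -0.003], [0.027, 1.0, 0.0], [0.003, 0.0, -1.0]]
force: [-0.1, -0.1, -1.1]
grip_width: 29.0
grip_force: 59.8
```

send_rows:
  targets:
    - [0,0,0,0,0]
    - [0,0,0,0.002,0]
    - [0,0,0,0,0]
    - [0,0,0,0,0]

```text
time: 22.5
tool_pos: [582.8, -44.5, 90.4]
eef_rot: [[-1.0, 0.027, 0.002], [0.027, 1.0, -0.0], [-0.002, -0.0, -1.0]]
force: [1.5, -0.2, -2.1]
grip_width: 28.9
grip_force: 59.7
```

send_rows:
  targets:
    - [0,0,0,0.002,0]
    - [0,0,0,0,0]
    - [0,0,0,0,0]

```text
time: 22.75
tool_pos: [582.8, -44.6, 88.5]
eef_rot: [[-1.0, 0.028, 0.002], [0.028, 1.0, -0.0], [-0.002, 0.0, -1.0]]
force: [-1.7, 0.1, 5.9]
grip_width: 28.5
grip_force: 60.7
```

send_rows:
  targets:
    - [0,0,0,0.001,0]
    - [0,0,0,0,0]
    - [0,0,0,0,0]

```text
time: 23.0
tool_pos: [582.8, -44.6, 88.4]
eef_rot: [[-1.0, 0.028, 0.002], [0.028, 1.0, -0.0], [-0.002, 0.0, -1.0]]
force: [-4.3, 0.3, 15.3]
grip_width: 28.5
grip_force: 62.0
```

Contact. Release, lift and head for the knob at (423,278).

send_rows:
  targets:
    - [0,0,0,-0.001,0]
    - [0.5,0,0,0,0]
    - [0.5,0,0,0,0]
    - [0.5,0,0,0,0]
    - [0.5,0,0,0,0]

```text
time: 23.42
tool_pos: [582.3, -44.6, 87.3]
eef_rot: [[-1.0, 0.027, -0.0], [0.027, 1.0, -0.0], [0.0, -0.0, -1.0]]
force: [0.1, 0.0, -0.1]
grip_width: 42.6
grip_force: 0.0
```

send_rows:
  targets:
    - [0.5,0,0,-0.02,0]
    - [0.5,0,0,-0.03,0]
    - [0.5,0,0,-0.04,0]
    - [0.65,0,0,-0.03,0]
    - [0.65,0,0,0,0]

```text
time: 23.83
tool_pos: [584.8, -44.8, 213.6]
eef_rot: [[-1.0, 0.027, 0.009], [0.027, 1.0, -0.001], [-0.009, -0.001, -1.0]]
force: [1.4, 0.1, 0.6]
grip_width: 55.6
grip_force: 0.0
```

```bash
python3 - <<'E'
from h import *
p,R,C,im=snap('w13');hs=cv2.cvtColor(im,cv2.COLOR_BGR2HSV)
b=(im.max(2)<70).astype(np.uint8)*255;b[240:]=0
u,v=proj(C,[[582.6,-44.2,28]])[0];print(u,v)
c=blob(b,u,v-20);q=w(C,c,34).astype(np.float32);r=cv2.minAreaRect(q);print(c.min(0),c.max(0),np.round(r[0],1),np.round(r[1],1),r[2])
go(423,278,200)
E
```

```text
t 23.83 p [584.8 -44.8 213.6] yaw_y 88.43 w 55.6 F [1.4 0.1 0.6] j [-4. 22. -3. 65. -0. -3.]
314.1244573776652 188.78475651711204
[298. 142.] [331. 230.] [580.3 -43.8] [30.2 86. ] 88.44450378417969
t 23.88 p [584.  -44.7 210.8] yaw_y 88.43 w 55.7 F [ 0.9 -0.1 -1.1] j [-4. 22. -3. 65. -0. -3.]
local shift to target (m): [0.1698 0.3182 0.0096]
```

send_rows:
  targets:
    - [0.65,0.0189,0.0354,0,0]
    - [0.65,0.0189,0.0354,0,0]
    - [0.65,0.0189,0.0354,0,0]
    - [0.65,0.0189,0.0354,0,0]
    - [0.65,0.0189,0.0354,0,0]

```text
time: 24.3
tool_pos: [491.1, 136.1, 206.3]
eef_rot: [[-1.0, 0.028, -0.002], [0.028, 1.0, -0.0], [0.002, -0.001, -1.0]]
force: [0.7, 1.1, -0.2]
grip_width: 55.6
grip_force: 0.0
```

send_rows:
  targets:
    - [0.65,0.0189,0.0354,0.01,0]
    - [0.65,0.0189,0.0354,0.01,0]
    - [0.65,0.0189,0.0354,0.01,0]
    - [0.65,0.0189,0.0354,0.01,0]
    - [0.65,0,0,0,0]

```text
time: 24.72
tool_pos: [417.1, 282.9, 164.8]
eef_rot: [[-1.0, 0.022, -0.004], [0.022, 1.0, -0.0], [0.004, -0.0, -1.0]]
force: [0.0, 0.2, -0.7]
grip_width: 55.5
grip_force: 0.0
```

send_rows:
  targets:
    - [0.65,0,0,0,0]
    - [0.65,0,0,0,0]

```text
time: 24.88
tool_pos: [420.6, 278.4, 166.7]
eef_rot: [[-1.0, 0.026, -0.001], [0.026, 1.0, -0.001], [0.001, -0.001, -1.0]]
force: [0.2, 0.4, 0.3]
grip_width: 55.7
grip_force: 0.0
```

```bash
python3 - <<'E'
from h import *
p,R,C,im=snap('w14');hs=cv2.cvtColor(im,cv2.COLOR_BGR2HSV)
ng=255-cv2.inRange(hs,(60,60,0),(90,255,255))
u,v=proj(C,[[423,278,24]])[0];c=blob(ng,u,v);q=w(C,c,24).astype(np.float32);print(u,v,c.min(0),c.max(0),cv2.minEnclosingCircle(q))
br=cv2.inRange(hs,(18,120,120),(32,255,255));ys,xs=np.nonzero(br[int(v)-30:int(v)+30,int(u)-30:int(u)+30]);print(len(xs))
d=w(C,[[xs.mean()+int(u)-30,ys.mean()+int(v)-30]],24)[0];print('dot',d);go(*d,80)
E
```

```text
t 24.88 p [420.6 278.4 166.7] yaw_y 88.49 w 55.7 F [0.2 0.4 0.3] j [ 34.  17. -18.  56.  -0.  35.]
313.17389289675305 211.55518149937444 [290. 184.] [333. 230.] ((419.7824401855469, 276.9350280761719), 20.95581817626953)
103
dot [423.08608564 276.42205611]
t 24.93 p [421.2 277.9 167. ] yaw_y 88.41 w 55.3 F [ 0.5  0.6 -0.6] j [ 33.  17. -18.  56.  -0.  35.]
local shift to target (m): [-0.002  -0.0014  0.087 ]
```

send_rows:
  targets:
    - [0.65,-0.0015,-0.0015,0.02,0]
    - [0.65,0,0,0.03,0]
    - [0.65,0,0,0.025,0]
    - [0.65,0,0,0.013,0]
    - [0.65,0,0,0,0]

```text
time: 25.35
tool_pos: [421.9, 274.6, 76.9]
eef_rot: [[-1.0, 0.03, -0.004], [0.03, 1.0, -0.003], [0.004, -0.003, -1.0]]
force: [-0.8, -0.5, 0.5]
grip_width: 55.7
grip_force: 0.0
```

send_rows:
  targets:
    - [0.65,0,0,0,0]
    - [0,0,0,0,0]
    - [0,0,0,0,0]
    - [0,0,0,0,0]
    - [0,0,0,0,0]

```text
time: 25.77
tool_pos: [423.5, 277.1, 81.0]
eef_rot: [[-1.0, 0.028, 0.003], [0.028, 1.0, 0.001], [-0.003, 0.001, -1.0]]
force: [-0.3, -2.8, 6.3]
grip_width: 33.7
grip_force: 59.4
```

send_rows:
  targets:
    - [0,0,0,0,0]
    - [0,0,0,0,0]
    - [0,0,0,-0.02,0]
    - [0,0,0,-0.04,0]
    - [0,0,0,-0.03,0]

```text
time: 26.18
tool_pos: [422.5, 277.0, 172.0]
eef_rot: [[-1.0, 0.027, 0.001], [0.027, 1.0, 0.0], [-0.001, 0.0, -1.0]]
force: [1.5, 0.4, 0.7]
grip_width: 33.6
grip_force: 59.8
```

```bash
python3 - <<'E'
from h import *
t=np.array([612.6,-45])+cv2.Rodrigues(np.array([0,0,np.radians(-1.5)]))[0][:2,:2]@[-30,110];print(t)
go(*t,165)
E
```

```text
[585.48974456  65.7476142 ]
t 26.18 p [422.5 277.  172. ] yaw_y 88.42 w 33.6 F [1.5 0.4 0.7] j [ 33.  16. -17.  56.  -0.  35.]
local shift to target (m): [-0.1687 -0.2067  0.007 ]
```

send_rows:
  targets:
    - [0,-0.0237,-0.0295,0,0]
    - [0,-0.0237,-0.0295,0,0]
    - [0,-0.0237,-0.0295,0,0]
    - [0,-0.0237,-0.0295,0,0]
    - [0,-0.0237,-0.0295,0,0]

```text
time: 26.6
tool_pos: [538.1, 124.9, 170.9]
eef_rot: [[-1.0, 0.027, 0.002], [0.027, 1.0, 0.0], [-0.002, 0.001, -1.0]]
force: [0.6, -0.7, -0.2]
grip_width: 33.1
grip_force: 59.8
```

send_rows:
  targets:
    - [0,-0.0237,-0.0295,0,0]
    - [0,-0.0237,-0.0295,0,0]
    - [0,0,0,0,0]
    - [0,0,0,0,0]
    - [0,0,0,0,0]

```text
time: 27.02
tool_pos: [582.5, 65.9, 170.0]
eef_rot: [[-1.0, 0.028, 0.0], [0.028, 1.0, 0.0], [-0.0, 0.0, -1.0]]
force: [0.8, -0.2, -0.2]
grip_width: 34.0
grip_force: 59.8
```

```bash
python3 - <<'E'
from h import *
p,R,C,im=snap('w15');hs=cv2.cvtColor(im,cv2.COLOR_BGR2HSV)
ply=cv2.inRange(hs,(15,60,100),(30,160,255))
# outer tray edges at z~20 top: near edge (rows, col 260..380), left/right (cols, rows ~190)
for u in (250,290,340,370): 
    col=ply[:,u]; r=np.nonzero(col[:240]==0)[0]; r=r[r>20]
    # last plywood row before tray
    pr=np.nonzero(col[:230])[0];print(u,pr.min() if len(pr) else None,pr.max() if len(pr) else None,end=' | ')
print()
for v in (170,200,220):
    row=np.nonzero(ply[v])[0];L=row[row<314];Rr=row[row>314];print(v,L.max(),Rr.min() if len(Rr) else None, w(C,[[L.max(),v],[Rr.min() if len(Rr) else 0,v]],20).round(1).tolist())
go(583,66,92)
E
```

```text
t 27.02 p [582.5  65.9 170. ] yaw_y 88.38 w 34.0 F [ 0.8 -0.2 -0.2] j [ 6. 24. -6. 60.  0.  8.]
250 114 229 | 290 114 140 | 340 114 140 | 370 114 140 | 
170 245 379 [[550.5, 11.8], [553.5, 119.6]]
200 247 377 [[576.1, 10.6], [579.1, 119.2]]
220 249 375 [[594.2, 10.4], [597.3, 118.2]]
t 27.07 p [582.2  66.4 169.9] yaw_y 88.44 w 33.9 F [-0.3 -0.1  0.2] j [ 7. 24. -6. 60.  0.  8.]
local shift to target (m): [-0.0008 -0.0004  0.0779]
```

send_rows:
  targets:
    - [0,-0.001,-0.001,0.025,0]
    - [0,0,0,0.03,0]
    - [0,0,0,0.015,0]
    - [0,0,0,0.007,0]
    - [0,0,0,0,0]

```text
time: 27.48
tool_pos: [582.3, 66.2, 92.2]
eef_rot: [[-1.0, 0.026, -0.002], [0.026, 1.0, -0.0], [0.002, -0.0, -1.0]]
force: [-0.4, -0.2, -0.0]
grip_width: 33.4
grip_force: 59.9
```

send_rows:
  targets:
    - [0,0,0,0,0]
    - [0,0,0,0.001,0]
    - [0,0,0,0,0]
    - [0,0,0,0,0]

```text
time: 27.82
tool_pos: [583.7, 65.3, 91.9]
eef_rot: [[-1.0, 0.027, 0.001], [0.027, 1.0, -0.0], [-0.001, 0.0, -1.0]]
force: [-0.1, 0.2, 0.2]
grip_width: 33.6
grip_force: 59.9
```

send_rows:
  targets:
    - [0,0,0,0.001,0]
    - [0,0,0,0,0]
    - [0,0,0,0,0]

```text
time: 28.07
tool_pos: [583.8, 65.2, 91.0]
eef_rot: [[-1.0, 0.027, 0.001], [0.027, 1.0, 0.0], [-0.001, 0.0, -1.0]]
force: [-0.8, 0.8, 5.0]
grip_width: 33.7
grip_force: 60.4
```

send_rows:
  targets:
    - [0.55,0,0,0,0]
    - [0.55,0,0,0,0]
    - [0.55,0,0,0,0]
    - [0.55,0,0,0,0]
    - [0.55,0,0,0,0]

```text
time: 28.48
tool_pos: [583.6, 65.0, 90.3]
eef_rot: [[-1.0, 0.027, -0.0], [0.027, 1.0, -0.0], [0.0, -0.0, -1.0]]
force: [-0.1, 0.1, 0.3]
grip_width: 47.0
grip_force: 0.0
```

send_rows:
  targets:
    - [0.55,0,0,-0.02,0]
    - [0.55,0,0,-0.03,0]
    - [0.55,0,0,-0.04,0]
    - [0.55,0,0,-0.04,0]
    - [0.55,0,0,-0.04,0]

```text
time: 28.9
tool_pos: [583.1, 65.0, 262.1]
eef_rot: [[-1.0, 0.027, -0.001], [0.027, 1.0, -0.0], [0.001, -0.0, -1.0]]
force: [1.3, -0.2, -0.3]
grip_width: 47.0
grip_force: 0.0
```

send_rows:
  targets:
    - [0.55,0.04,-0.005,-0.01,0]
    - [0.55,0.04,-0.005,-0.01,0]
    - [0.55,0.04,-0.005,0,0]
    - [0.55,0.02,-0.04,0,0]
    - [0.55,0.02,-0.04,0,0]

```text
time: 29.32
tool_pos: [422.1, -19.6, 280.8]
eef_rot: [[-1.0, 0.023, 0.001], [0.023, 1.0, -0.0], [-0.001, -0.0, -1.0]]
force: [1.2, -0.4, 0.2]
grip_width: 47.3
grip_force: 0.0
```

send_rows:
  targets:
    - [0.55,0,-0.02,0,0]
    - [0.55,0,0,0,0]
    - [0.55,0,0,0,0]

```text
time: 29.57
tool_pos: [423.2, -40.9, 280.7]
eef_rot: [[-1.0, 0.03, 0.001], [0.03, 1.0, -0.0], [-0.001, 0.0, -1.0]]
force: [-0.1, 0.4, 0.3]
grip_width: 47.1
grip_force: 0.0
```

```bash
python3 - <<'E'
from h import *
p,R,C,im=snap('w16');hs=cv2.cvtColor(im,cv2.COLOR_BGR2HSV)
a=np.radians(-1.5);M=np.array([[np.cos(a),-np.sin(a)],[np.sin(a),np.cos(a)]]);bc=np.array([612.6,-45])
T={k:bc+M@np.array(v) for k,v in dict(dish=(-30,-110),tray=(-30,110),handle=(-30,0),clamp=(56,0)).items()}
rel=lambda q:(M.T@(np.asarray(q)-bc)).round(1)
for k,z in dict(dish=16,tray=10,handle=34,clamp=34).items(): print(k,T[k].round(1),proj(C,[[*T[k],z]])[0].round(0))
br=cv2.inRange(hs,(18,120,120),(32,255,255));u,v=proj(C,[[*T['tray'],34]])[0].astype(int)
ys,xs=np.nonzero(br[v-25:v+25,u-25:u+25]);print('knob dot',len(xs),rel(w(C,[[xs.mean()+u-25,ys.mean()+v-25]],34)[0]))
b=(im.max(2)<75).astype(np.uint8)*255
for k,z in (('handle',34),('clamp',20)):
    u,v=proj(C,[[*T[k],z]])[0];c=blob(b,u,v);q=w(C,c,z).astype(np.float32);r=cv2.minAreaRect(q);print(k,c.min(0),c.max(0),rel(r[0]),np.round(r[1],1),r[2])
wh=cv2.inRange(hs,(0,0,150),(180,38,255))
u,v=proj(C,[[*T['dish'],16]])[0]
n,l,s,ce=cv2.connectedComponentsWithStats(wh)
for j in range(1,n):
    if s[j,4]>150 and np.hypot(*(ce[j]-[u,v]))<40:
        c=max(cv2.findContours((l==j).astype(np.uint8),0,1)[0],key=cv2.contourArea).reshape(-1,2).astype(np.float32)
        for z in (16,32): m=cv2.minEnclosingCircle(w(C,c,z).astype(np.float32));print('white',s[j],z,rel(m[0]),round(2*m[1],1))
u,v=proj(C,[[431,-282,12]])[0];ng=255-cv2.inRange(hs,(60,60,0),(90,255,255))
if 0<u<640 and 0<v<400:
    c=blob(ng,u,v);print('tape',u,v,c.min(0),c.max(0),cv2.minEnclosingCircle(w(C,c,12).astype(np.float32)))
E
```

```text
t 29.57 p [423.2 -40.9 280.7] yaw_y 88.29 w 47.1 F [-0.1  0.4  0.3] j [ -6.   4. -16.  70.   0.  -4.]
dish [ 579.7 -154.2] [237. 283.]
tray [585.5  65.7] [391. 280.]
handle [582.6 -44.2] [315. 291.]
clamp [668.6 -46.5] [315. 341.]
knob dot 0 [nan nan]
handle [304. 260.] [326. 314.] [-34.4   0.4] [29.5 86.6] 89.04827880859375
clamp [ 55. 242.] [574. 399.] [48.6 -0.5] [848.5 289.7] 88.28744506835938
white [202 251  45  44 944] 16 [ -45.4 -123.3] 90.6
white [202 251  45  44 944] 32 [ -56.2 -117.4] 86.2
tape 122.11203360465166 183.4806928319729 [ 86. 153.] [159. 215.] ((432.7504577636719, -281.3066711425781), 46.56557083129883)<stdin>:8: RuntimeWarning: Mean of empty slice.
  ret = ret.dtype.type(ret / rcount)
```

send_rows:
  targets:
    - [0.9,-0.038,0,-0.01,0]
    - [0.9,-0.038,0,-0.01,0]
    - [0.9,-0.038,0,-0.01,0]
    - [0.9,-0.038,0,-0.01,0]
    - [0.9,-0.028,0,0,0]

```text
time: 30.03
tool_pos: [606.9, -43.6, 321.4]
eef_rot: [[-1.0, 0.026, 0.003], [0.026, 1.0, 0.0], [-0.003, 0.0, -1.0]]
force: [-0.3, -0.3, 1.2]
grip_width: 76.9
grip_force: 0.0
```

send_rows:
  targets:
    - [1,0,0,0,0]
    - [1,0,0,0,0]
    - [1,0,0,0,0]

```text
time: 30.28
tool_pos: [603.2, -44.0, 319.5]
eef_rot: [[-1.0, 0.026, -0.002], [0.026, 1.0, 0.0], [0.002, 0.0, -1.0]]
force: [0.8, 0.2, -0.0]
grip_width: 85.3
grip_force: 0.0
```

```bash
python3 - <<'E'
from h import *
p,R,C,im=snap('w17');hs=cv2.cvtColor(im,cv2.COLOR_BGR2HSV)
a=np.radians(-1.5);M=np.array([[np.cos(a),-np.sin(a)],[np.sin(a),np.cos(a)]]);bc=np.array([612.6,-45])
T={k:bc+M@np.array(v) for k,v in dict(dish=(-30,-110),tray=(-30,110),handle=(-30,0),clamp=(56,0)).items()}
rel=lambda q:(M.T@(np.asarray(q)-bc)).round(1)
u,v=proj(C,[[*T['tray'],34]])[0].astype(int)
br=cv2.inRange(hs,(18,110,110),(34,255,255));ys,xs=np.nonzero(br[v-20:v+20,u-20:u+20])
if len(xs): print('knob dot',len(xs),rel(w(C,[[xs.mean()+u-20,ys.mean()+v-20]],34)[0]))
b=(im.max(2)<75).astype(np.uint8)*255
for k,z in (('handle',34),('clamp',20)):
    u,v=proj(C,[[*T[k],z]])[0];c=blob(b,u,v);q=w(C,c,z).astype(np.float32);r=cv2.minAreaRect(q);print(k,u,v,c.min(0),c.max(0),rel(r[0]),np.round(r[1],1),r[2])
wh=cv2.inRange(hs,(0,0,150),(180,38,255))
u,v=proj(C,[[*T['dish'],16]])[0]
for mode in (cv2.RETR_CCOMP,):
    cs,h=cv2.findContours(wh,mode,1)
    for c in cs:
        c=c.reshape(-1,2).astype(np.float32)
        if len(c)>25 and np.hypot(*(c.mean(0)-[u,v]))<25:
            for z in (16,20,32): m=cv2.minEnclosingCircle(w(C,c,z).astype(np.float32));print('contour',len(c),z,rel(m[0]),round(2*m[1],1))
E
```

```text
t 30.28 p [603.2 -44.  319.5] yaw_y 88.5 w 85.3 F [ 0.8  0.2 -0. ] j [-4. 22. 13. 81.  0. -3.]
knob dot 45 [-32.2 110.2]
handle 313.08322403851093 153.80466394491054 [302. 118.] [325. 185.] [-31.3   0.4] [29.2 85.9] 87.68452453613281
clamp 313.2081290952397 212.25008249549444 [289. 204.] [340. 226.] [60.5  2. ] [73.8 34. ] 88.50279235839844
contour 206 16 [ -31.8 -110.6] 98.4
contour 206 20 [ -32.4 -109.4] 97.4
contour 206 32 [ -34.4 -105.8] 94.2
contour 74 16 [ -30.5 -115.3] 36.3
contour 74 20 [ -31.1 -114.1] 35.9
contour 74 32 [ -33.1 -110.3] 34.7
contour 185 16 [ -29.5 -110.8] 64.0
contour 185 20 [ -30.1 -109.6] 63.3
contour 185 32 [ -32.1 -106. ] 61.3
```

Measured in the board frame:
- **Knob:** (-32,110), at the tray centre.
- **Handle:** (-31,0), square to the rail.
- **Clamp:** about (57,2), parallel to the rail.
- **Foot and dish:** disc (-30,-110), concentric with the dish.
- **Collar:** (-33,-110).
- **Tape:** unmoved.

Handing in.

```bash
python3 -c "
from cell import bot
print(bot.hand_in())"
```

```text
the job is handed in; nothing more can be done
None
```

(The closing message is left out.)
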